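# Set and load the printer-roller stand

### The job

Get the roller stand ready for cleaning: open its lock lever by a quarter turn, click the deck round from mark to mark by its black post until its pointer stands at the long mark (90 degrees), and close the lock again. Only then lay all the printer rollers from the rack in the deck's V-cradles, centred and one to a cradle, and stand a wooden chock on the deck snug against the open, low side of every roller, lengthwise along it at its middle.

Things in the scene. Friction and masses are not known exactly. Their poses are not given: they have to be found in the camera images.
- deck (a joint): Angle of the deck about the upright swivel axis, rad, growing anticlockwise from above; 0 = pointer at the first mark. It rests in clicks every 15 degrees from 0 to 120 (ends at -0.05 and 2.13 rad); starts at 0 to 45. About 4 N at the post takes it over a click, then it drops into the next by itself. Closed, the lock holds it. Wanted: 90 degrees (1.571).
- lock (a joint): Quarter-turn lock lever, rad: 0 = closed (lever lies along the stand's rim), 1.571 = open (lever points straight out from the stand), clockwise from above as it opens; about 2 N at the knob; stays where it is left; hard stops at both ends. It closes fully only when the deck rests in a click.
- deck_mid (a point): On the swivel axis, at the deck's top (46 mm above the table). The deck: aluminium plate 140 (x) by 242 mm (y) over a round grey base 330 mm across, 12 mm high, with short black marks every 15 degrees and one long wide mark at 90 degrees; the pointer is the black-tipped tongue on the deck's -x edge. Axes: x along the cradles, y across, z up; they turn with the deck.
- post (a point): Grip point of the deck's post: upright black round post 20 mm in diameter on the tongue, 105 mm from the swivel axis along deck -x, from 46 to 106 mm above the table; this point is at 90 mm.
- lock_knob (a point): Grip point of the lock lever's knob: upright black round knob 20 mm in diameter at the lever's end, from 62 to 110 mm above the table; this point is at 92 mm, 65 mm from the lever's pivot.
- lock_pivot (a point): On the lock lever's upright pivot axis, at the height of lock_knob; fixed, 185 mm from the swivel axis. Its axes are the stand's: the closed lever points to -x, the open lever to +y.
- cradle1 (a point): Middle of the axis of a roller lying home in cradle 1 (at deck y = -94 mm), 28 mm above the deck's top; axes as deck_mid. The roller lies along deck x on two black V-blocks at 48 to 62 mm either side of the middle (between them the deck is free for fingers). Each V is steep and high on its -y side (to 26 mm above the deck, 21 mm from the axis), with only a low lip on the +y side: the open side.
- cradle2 (a point): The same for cradle 2, at deck y = -12 mm; the cradles are alike, 82 mm apart. The lip of a V on its +y (open) side is 16 mm high and ends 15 mm from the roller's axis. A chock standing on the deck that just touches the roller has its middle 27 mm to the +y side of this point.
- cradle3 (a point): The same for cradle 3, at deck y = 70 mm. With the deck at 90 degrees this cradle is the one nearest the robot, and the open sides (deck +y) face the robot.
- spot1 (a point): Where the middle of a chock belongs for cradle 1: 27 mm to the open (+y) side of cradle1 and 15 mm above the deck, the chock lying along deck x, so that it just touches the roller. Axes as deck_mid.
- spot2 (a point): Where the middle of a chock belongs for cradle 2: 27 mm to the open (+y) side of cradle2 and 15 mm above the deck, the chock lying along deck x, so that it just touches the roller. Axes as deck_mid.
- spot3 (a point): Where the middle of a chock belongs for cradle 3: 27 mm to the open (+y) side of cradle3 and 15 mm above the deck, the chock lying along deck x, so that it just touches the roller. Axes as deck_mid.
- roller1: Printer roller: round bar, grey rubber sleeve 32 mm in diameter and 130 mm long, 12 mm steel journals sticking out 15 mm at each end, about 0.2 kg; all alike. Two or three are present, the rest are None. Origin mid-axis; x is its axis (either way round), y and z turn as it rolls. Starts on the rack.
- roller2: Printer roller: round bar, grey rubber sleeve 32 mm in diameter and 130 mm long, 12 mm steel journals sticking out 15 mm at each end, about 0.2 kg; all alike. Two or three are present, the rest are None. Origin mid-axis; x is its axis (either way round), y and z turn as it rolls. Starts on the rack.
- roller3: Printer roller: round bar, grey rubber sleeve 32 mm in diameter and 130 mm long, 12 mm steel journals sticking out 15 mm at each end, about 0.2 kg; all alike. Two or three are present, the rest are None. Origin mid-axis; x is its axis (either way round), y and z turn as it rolls. Starts on the rack.
- chock1: Wooden chock, one of three alike: bar of trapezoid section, 50 mm long (its x), 30 mm high, 30 mm wide at the foot, 20 mm at the top, 60 g. Origin at its very middle, 15 mm above its foot; z up at the start. Its end faces, 50 mm apart, are flat and upright: gripped there, no finger comes between it and a roller. Starts on a black mat 3 mm thick.
- chock2: Wooden chock, one of three alike: bar of trapezoid section, 50 mm long (its x), 30 mm high, 30 mm wide at the foot, 20 mm at the top, 60 g. Origin at its very middle, 15 mm above its foot; z up at the start. Its end faces, 50 mm apart, are flat and upright: gripped there, no finger comes between it and a roller. Starts on a black mat 3 mm thick.
- chock3: Wooden chock, one of three alike: bar of trapezoid section, 50 mm long (its x), 30 mm high, 30 mm wide at the foot, 20 mm at the top, 60 g. Origin at its very middle, 15 mm above its foot; z up at the start. Its end faces, 50 mm apart, are flat and upright: gripped there, no finger comes between it and a roller. Starts on a black mat 3 mm thick.
- stand: The whole stand: fixed round grey base (see deck_mid), origin at its centre on the table, on the swivel axis; axes as lock_pivot. Its deck is parallel to them at joint deck = 0. Keep rollers off it until it is set and locked.
- rack: Fixed storage rack the rollers start on: plate 150 mm (x) by 180 mm (y), two grey notched strips across it at 43 to 57 mm either side of its middle, 40 mm high; rollers lie along its x in V-notches at y = -60, 0 and 60 mm with their axes 45 mm above the table (plate top at 6 mm; free between the strips). Origin at the underside's centre, z up.
Not all that is in view belongs to the job. What is shaped like the chock1 but blue is not meant.

How it is judged:
By the outcome, as a careful person would: the job done as asked, in the order asked, and still so for the second after the job is handed in, with the robot touching nothing.
Of roller1, roller2, roller3 only 2 to 3 are there at a start; the rules pass over those that are not, and their reading is None.
At some moment in a run one of chock1, chock2, chock3 may be knocked a few centimetres aside while the robot is not near it.
Once in a run the grip may slacken for a moment while it holds something.
It also fails if it takes over 210 s, if anything falls off the work surface, if the arm or the gripper's body presses on something with over 40 N, if the wrist force passes 120 N, or if a joint passes its speed limit or range.

### The arm

A 7-joint arm with a two-finger parallel gripper is mounted at the origin on the work surface. World frame = base frame: x ahead of the robot, y to its left, z up, the work surface at z = 0. Lengths are in mm, angles in rad, forces in N, time in s.
With the tool pointing down it reaches from about 350 to 900 mm from the base axis. Payload 8.1 kg.
Tool frame: the origin (TCP) lies on the front face of the gripper's body, between the roots of the fingers; the fingertips stand 73 mm ahead of it and the grasp point (between the pads) lies 54 mm ahead of it (ctrl.tcp_to_grasp is the distance from the TCP to the grasp point, in mm); z points along the fingers, y is the line along which they close (so a half turn about z gives the same grasp; the last joint's range is limited). The gripper opens to 85 mm and grips with 20 to 120 N. Pads are 22 mm wide; open, the fingers measure 114 mm over their backs; the gripper's body (76 mm by 85 mm) begins 54 mm behind the grasp point. The pads swing forward as they close: fully open they stand 13 mm farther back than shut.
Start: joints at [-1.418, 0.434, 0.025, 1.573, -0.012, 1.134, -0.075], TCP at [158.163, 604.667, 303.923] pointing down, gripper open.
Joint ranges: [-2.62, 2.62], [-0.44, 2.09], [-1.27, 1.32], [0.08, 2.57], [-1.32, 4.46], [0.12, 2], [-2.74, 2.74]. Speed limits (rad/s): [2.22, 2.22, 3.01, 3.01, 3.14, 3.14, 3.14].

### API

Orientations are given as a 3x3 rotation matrix whose columns are the frame's x, y, z axes.
In Python, from workcell import ctrl gives the robot as it stands.
- The arm moves only by the tool send_rows, never from a script. Its argument "moves" is one flat list of numbers, 5 for each row, row after row: the shift along the world's x, y, z in m, then the turn about the world's z in rad, then the finger opening in m, from 0 to 0.0854. A call has 1 to 10 rows; each row is the pose to reach, as a shift and turn from the pose commanded when the call began; what a row does not reach only later rows make up. A row lasts 1/12 s, in which the tool goes at most 41.7 mm and 7.16 degrees, less where a joint would pass 70% of its speed; a pose out of reach is approached as far as the arm can. A call with a gripper value outside its range is refused whole. The fingers move at their own pace and stop on an object; "grip_force" is the grip in N (left out, the last holds). Time passes only in rows, so rows that repeat a pose let the fingers close. It gives the time, the measured TCP pose, the force, the opening and the grip force at its end, in the units of the state.
- ctrl.get_state(): the state, without advancing time (a new reading comes with each control period).
- ctrl.read_camera(name): name is "scene" or "top" or "wrist"; returns the picture (480x640x3 uint8, blue, green, red); there is no depth.
- ctrl.camera_model(name): a dict with "K" (3x3 intrinsics, pixels), "dist" ([k1, k2, p1, p2, k3] as OpenCV has them; the pictures are not rectified), "R" (3x3) and "t" (3): a world point X has camera coordinates R X + t. Camera axes: x right, y down, z forward; pixel columns grow to the right and rows downward; lengths in mm; the calibration is good to about 2 mm. A picture is of the moment at which its call begins: read the wrist's pose just before it. camera_model takes no time and is no camera call; for the wrist camera it gives the pose at the moment of the call.
- ctrl.finish_job(): hands the job in; it is judged then, once.
The state is a dict: "clock": time; "q": joint angles; "dq": joint speeds; "tau": joint torques, N m; "eef_pos": TCP position; "eef_rot": TCP orientation; "wrist_force": force on the tool from outside, world axes, zero at the start; "torque": the same for the moment, N m; "grip_width": finger opening in mm; "grasp_force": force on a finger pad.
Only numpy, scipy, OpenCV 4.12 (cv2) and the standard library are available. Lean on these libraries where they do the work, as an engineer would, in place of code of your own. Each camera call takes 0.05 s, during which the arm holds its last target. There are 200 camera calls.

## Working session

There is one attempt and no reset: what is moved stays moved. The work goes in short steps, Python scripts to look and compute and a tool call to move; the robot and the scene stay as the last step left them, time stands still between calls to the robot, and variables do not carry over. Pictures are saved under pics/ and viewed, at most 14 in all, crops included, and the job is handed in when it is done.

Besides the shell and the picture viewer there is one more tool, called after "Call:" as name(argument=value, ...) on one line, values as JSON. send_rows: Moves the arm, as the interface text tells. Its arguments: {"type":"object","properties":{"moves":{"type":"array","items":{"type":"number"}},"grip_force":{"type":"number"}},"required":["moves"]}

```bash
mkdir -p pics; ls
python3 - <<'E'
from workcell import ctrl
import cv2
for n in ("scene","top"):
    cv2.imwrite(f"pics/{n}0.png",ctrl.read_camera(n))
    m=ctrl.camera_model(n);print(n,m["K"],m["dist"],m["R"],m["t"])
s=ctrl.get_state();print(s["eef_pos"],s["eef_rot"],s["grip_width"],s["clock"])
E
```

```text
pics
scene [[471.76045415   0.         324.6644305 ]
 [  0.         471.76045415 234.04501905]
 [  0.           0.           1.        ]] [-0.12640839  0.          0.          0.          0.        ] [[-0.81220299  0.58327476 -0.01081026]
 [ 0.37892665  0.5133803  -0.76997095]
 [-0.44355484 -0.629469   -0.63798736]] [ 359.24916451 -138.285936   1283.02845529]
top [[469.74984462   0.         315.66003755]
 [  0.         469.74984462 237.09097061]
 [  0.           0.           1.        ]] [0.01672682 0.         0.         0.         0.        ] [[ 0.0264706  -0.999603    0.00965122]
 [-0.99522622 -0.02725948 -0.09371064]
 [ 0.09393653 -0.00712457 -0.9955527 ]] [ 10.93520948 468.52965596 978.08278302]
[158.08885622 604.30559923 303.21437305] [[-9.67440692e-01  2.53097696e-01 -2.50640626e-04]
 [ 2.53097795e-01  9.67439679e-01 -1.40513418e-03]
 [-1.13156537e-04 -1.42282057e-03 -9.99998981e-01]] 85.03387674689203 0.1
```

View pics/scene0.png

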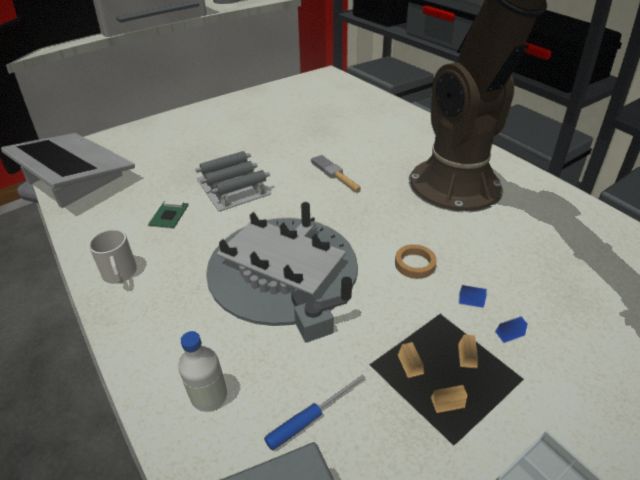

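View pics/top0.png

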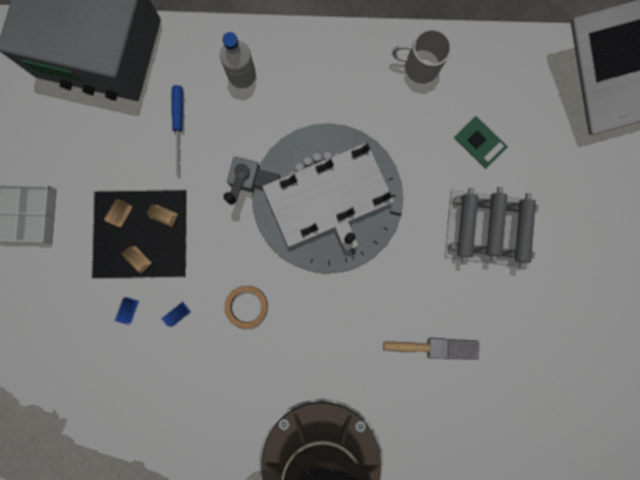

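Run:
```python
import cv2,numpy as np
im=cv2.imread("pics/top0.png")
f=lambda x0,x1,y0,y1,s:cv2.resize(im[y0:y1,x0:x1],None,fx=s,fy=s,interpolation=cv2.INTER_CUBIC)
cv2.imwrite("pics/a1.png",f(220,420,115,280,3.6)) if 0 else cv2.imwrite("pics/a1.png",f(220,415,125,275,4))
a=f(85,195,185,335,4);b=f(445,540,180,275,4)
c=np.zeros((600,800,3),np.uint8);c[:,:440]=a;c[:380,440:800]=b[:,:360]
cv2.imwrite("pics/a2.png",c)
```

```text
(no output)
```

View pics/a1.png

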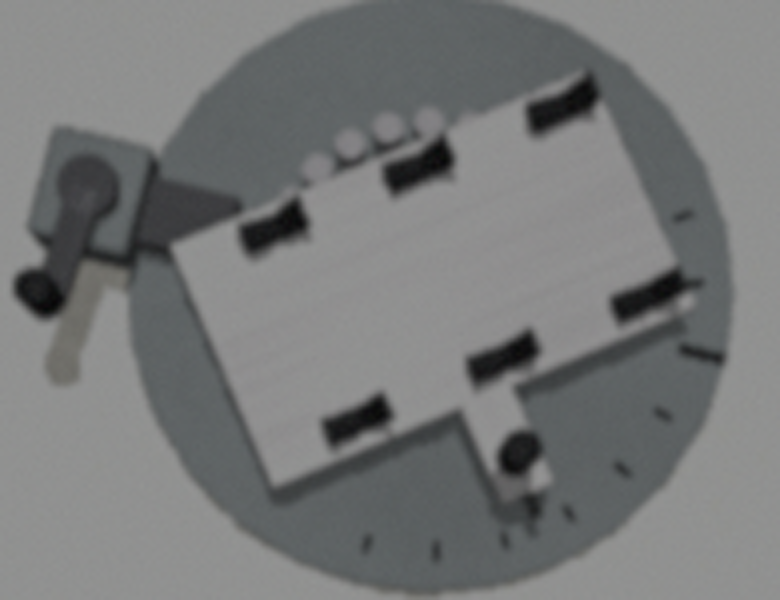

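View pics/a2.png

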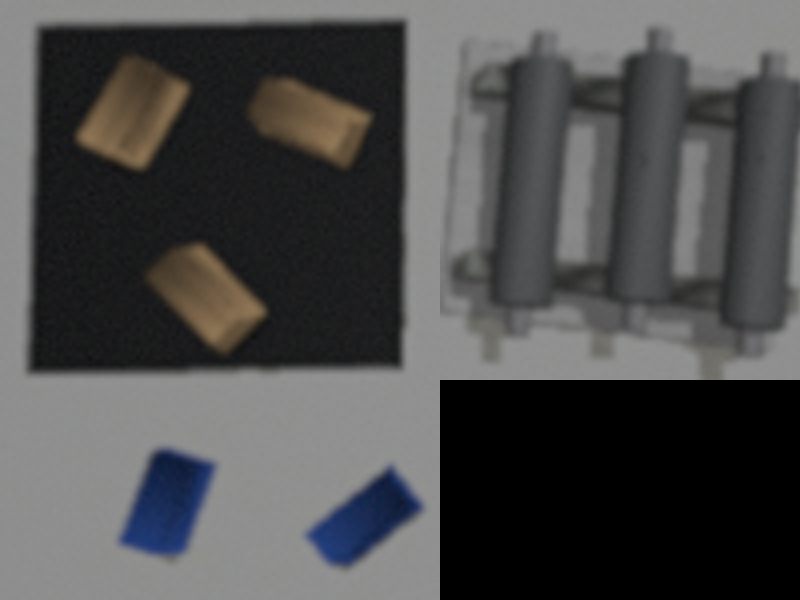

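```bash
cat > h.py <<'E'
from workcell import ctrl
import cv2,numpy as np
from scipy.optimize import least_squares,minimize
def proj(m,X):
    r,_=cv2.Rodrigues(np.array(m["R"])); p,_=cv2.projectPoints(np.array(X,float).reshape(-1,1,3),r,np.array(m["t"],float),np.array(m["K"]),np.array(m["dist"])); return p[:,0]
def unproj(m,uv,z):
    uv=np.array(uv,float).reshape(-1,1,2); z=np.broadcast_to(z,(len(uv),))
    n=cv2.undistortPoints(uv,np.array(m["K"]),np.array(m["dist"]))[:,0]
    R=np.array(m["R"]);C=-R.T@np.array(m["t"]); d=np.c_[n,np.ones(len(n))]@R
    return C+d*((z-C[2])/d[:,2])[:,None]
def rz(a): c,s=np.cos(a),np.sin(a);return np.array([[c,-s,0],[s,c,0],[0,0,1]])
CH=np.array([[sx*25,sy*w,z] for sx in(-1,1) for sy in(-1,1) for w,z in((15,-15),(10,15))],float)
def wood(im):
    h=cv2.cvtColor(im,cv2.COLOR_BGR2HSV); return ((h[...,0]>5)&(h[...,0]<25)&(h[...,1]>85)&(h[...,2]>40)).astype(np.uint8)
def fitchock(m,mask,x0,z):
    S=4
    big=cv2.resize(mask*255,None,fx=S,fy=S,interpolation=cv2.INTER_LINEAR)>127
    def cost(p):
        P=CH@rz(p[2]/20).T+[p[0],p[1],z]
        h=cv2.convexHull((proj(m,P)*S+S/2-.5).astype(np.float32)).round().astype(np.int32)
        c=np.zeros(big.shape,np.uint8);cv2.fillConvexPoly(c,h,1)
        return (c.astype(bool)^big).sum()
    r=min((minimize(cost,[x0[0],x0[1],a*20],method="Nelder-Mead",options=dict(initial_simplex=np.array([[x0[0],x0[1],a*20]]*4)+np.array([[0,0,0],[8,0,0],[0,8,0],[0,0,8]]),maxiter=120)) for a in ([x0[2]] if len(x0)>2 else np.arange(0,3.1,.52))),key=lambda r:r.fun)
    return r.x[0],r.x[1],(r.x[2]/20)%np.pi,r.fun/big.sum()
def chocks(m,im,roi,z,amin=60):
    w=wood(im);k=np.zeros_like(w);x0,x1,y0,y1=roi;k[y0:y1,x0:x1]=w[y0:y1,x0:x1]
    n,l,st,ce=cv2.connectedComponentsWithStats(k);out=[]
    for i in range(1,n):
        if st[i,4]>amin:
            c=unproj(m,ce[i],z)[0];out.append(fitchock(m,(l==i).astype(np.uint8),c[:2],z))
    return out
E
cat > a.py <<'E'
from h import *
m=ctrl.camera_model("top");im=cv2.imread("pics/top0.png")
c1=lambda p:np.array(p)/4+[220,125]-.375
mk=c1([(367,543),(436,551),(505,541),(570,513),(622,469),(662,414),(702,352),(690,284),(683,217)])
W=unproj(m,mk,12)[:,:2]
def f(p):
    a=p[2]+np.pi+np.radians(15)*np.arange(9)
    return np.r_[np.hypot(*(W-p[:2]).T)-p[3], ] if 0 else np.concatenate([(W[:,0]-p[0])*-np.sin(a)+(W[:,1]-p[1])*np.cos(a),(np.hypot(*(W-p[:2]).T)-p[3])*.3])
r=least_squares(f,[500,0,0,150]);print("stand",r.x,np.degrees(r.x[2]),r.fun.round(1))
g=cv2.inRange(im,(0,0,0),(255,255,255))
D=unproj(m,c1([(172,243),(275,490),(688,318),(588,72)]),44)[:,:2]
print("deck corners",D.round(1),D.mean(0)); 
e=[D[1]-D[0],D[2]-D[3]];print("deckx (to -x)",[np.degrees(np.arctan2(*-v[::-1])) for v in e],[np.hypot(*v) for v in e])
print("along y",[np.degrees(np.arctan2(*v[::-1])) for v in (D[0]-D[3],D[1]-D[2])])
P=unproj(m,c1([(520,446),(88,185),(40,292)]),[106,70,110]);print("post,pivot,knob",P.round(1))
print("ch",chocks(m,im,(93,187,190,280),18))
c2=lambda p:(np.array(p)-[440,0])/4+[445,180]-.375
Q=unproj(m,c2([(543,57),(524,303),(657,55),(640,298),(770,80),(755,327)]),50)[:,:2].reshape(3,2,2)
for q in Q: print("roller",q.mean(1) if 0 else q.mean(0).round(1),np.degrees(np.arctan2(*(q[0]-q[1])[::-1])),np.hypot(*(q[0]-q[1])))
E
python3 a.py
```

```text
stand [ 5.58814558e+02 -1.91986102e-01 -2.22023254e-01  1.43358137e+02] -12.720995393928309 [ 0.1 -0.2 -0.3  0.3 -0.2 -0.3  1.1 -0.5 -0.2  0.1  0.   0.   0.  -0.3
 -0.4  2.1 -1.  -0.4]
deck corners [[ 572.   137.9]
 [ 443.5   79.8]
 [ 539.8 -133.8]
 [ 670.2  -79.1]] [556.38493452   1.21866911]
deckx (to -x) [np.float64(24.3565193040956), np.float64(22.736743731228206)] [np.float64(141.03231750264445), np.float64(141.45146093349317)]
along y [np.float64(114.3552847835364), np.float64(114.26656526865081)]
post,pivot,knob [[463.8 -42.  106. ]
 [595.6 179.1  70. ]
 [532.5 194.  110. ]]
ch [(np.float64(508.9842218564718), np.float64(448.4354299105082), np.float64(2.6356281948819826), np.float64(0.08432797093928386)), (np.float64(507.87558946305046), np.float64(353.24387482913323), np.float64(1.1973914833462882), np.float64(0.059457794208256316)), (np.float64(411.23945626237753), np.float64(402.8548589758461), np.float64(0.7742506295034742), np.float64(0.0711892797319933))]
roller [ 500.5 -291.9] -4.580351796986271 129.35415227194284
roller [ 503.9 -351.5] -4.487903251241055 127.78222365784163
roller [ 491.4 -410.4] -4.3008199003567595 129.46155727544408
```

Call:
send_rows(moves=[0.03, -0.027, 0, 0, 0.085, 0.055, -0.056, 0, 0, 0.085, 0.08, -0.085, 0, 0, 0.085, 0.105, -0.114, 0, 0, 0.085, 0.13, -0.143, 0, 0, 0.085, 0.156, -0.172, 0, 0, 0.085, 0.182, -0.2, 0, 0, 0.085, 0.208, -0.228, 0, 0, 0.085, 0.234, -0.257, 0, 0, 0.085, 0.26, -0.286, 0, 0, 0.085], grip_force=40)

```text
clock: 0.93
eef_pos: [418.9, 316.9, 303.8]
eef_rot: [[-0.967, 0.253, -0.0], [0.253, 0.967, -0.0], [0.0, -0.0, -1.0]]
wrist_force: [0.5, 0.5, 0.6]
grip_width: 85.0
grasp_force: 0.0
```

Call:
send_rows(moves=[0.026, -0.03, 0, 0, 0.06, 0.052, -0.06, 0, 0, 0.06, 0.078, -0.09, 0, 0, 0.06, 0.1, -0.112, 0, 0, 0.06, 0.114, -0.125, 0, 0, 0.06, 0.114, -0.125, 0, 0, 0.06, 0.114, -0.125, 0, 0, 0.06])

```text
clock: 1.52
eef_pos: [532.6, 192.5, 303.5]
eef_rot: [[-0.967, 0.256, -0.001], [0.256, 0.967, -0.001], [0.001, -0.001, -1.0]]
wrist_force: [-1.0, 1.2, -0.8]
grip_width: 60.0
grasp_force: 0.0
```

Run:
```python
from h import *
s=ctrl.get_state();m=ctrl.camera_model("wrist");im=ctrl.read_camera("wrist");cv2.imwrite("pics/w1.png",im)
print(s["clock"],s["eef_pos"],s["eef_rot"][:,1],s["wrist_force"])
print(m["K"],m["dist"],-np.array(m["R"]).T@m["t"],np.array(m["R"])[2])
print(proj(m,[[532.5,194,110],[597,180,70],[463.8,-42,106]]))
```

```text
1.5167 [532.56872986 192.50518952 303.46336831] [ 2.55702470e-01  9.66755237e-01 -7.47463675e-04] [-1.04943438  1.20321117 -0.77589817]
[[385.39196953   0.         325.8880014 ]
 [  0.         385.39196953 236.99898584]
 [  0.           0.           1.        ]] [-0.00905199  0.          0.          0.          0.        ] [458.28435649 213.35982509 372.78970267] [ 0.29096799 -0.07812366 -0.95353779]
[[326.68453957 228.4992046 ]
 [330.08892292 289.02451949]
 [-14.04678324 219.1130744 ]]
```

View pics/w1.png

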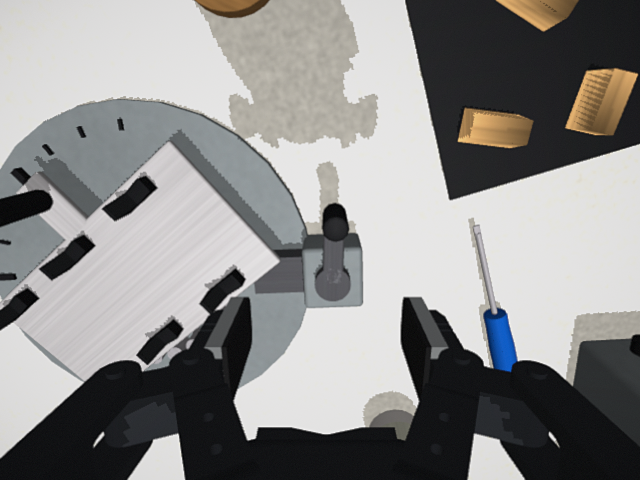

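Run:
```python
from h import *
m=ctrl.camera_model("wrist")
print(unproj(m,[(336,229),(334,212),(332,285),(331,290)],[110,62,75,62]).round(1))
# marks / deck pts seen by wrist: marks (120,124),(82,131),(47,149)
print(unproj(m,[(120,124),(82,131),(47,149)],12).round(1), unproj(m,[(172,142),(279,262)],46).round(1))
```

```text
[[533.7 201.7 110. ]
 [532.9 201.4  62. ]
 [590.7 184.6  75. ]
 [600.9 181.3  62. ]]
[[417.   33.   12. ]
 [413.7  -3.   12. ]
 [420.1 -41.4  12. ]] [[445.1  86.   46. ]
 [569.3 140.9  46. ]]
```

Call:
send_rows(moves=[0.001, 0.004, -0.03, 0, 0.06, 0.001, 0.0075, -0.065, 0, 0.06, 0.001, 0.0075, -0.1, 0, 0.06, 0.001, 0.0075, -0.135, 0, 0.06, 0.001, 0.0075, -0.156, 0, 0.06, 0.001, 0.0075, -0.156, 0, 0.06, 0.001, 0.0075, -0.156, 0, 0.0, 0.001, 0.0075, -0.156, 0, 0.0, 0.001, 0.0075, -0.156, 0, 0.0, 0.001, 0.0075, -0.156, 0, 0.0], grip_force=20)

```text
clock: 2.4
eef_pos: [533.9, 201.7, 149.9]
eef_rot: [[-0.967, 0.253, 0.002], [0.253, 0.967, 0.001], [-0.002, 0.002, -1.0]]
wrist_force: [-1.9, -0.2, 5.1]
grip_width: 19.2
grasp_force: 20.8
```

Call:
send_rows(moves=[0, 0, 0, 0, 0, 0, 0, 0, 0, 0, 0, 0, 0, 0, 0])

```text
clock: 2.65
eef_pos: [533.8, 201.7, 149.8]
eef_rot: [[-0.967, 0.253, 0.002], [0.253, 0.967, 0.002], [-0.002, 0.002, -1.0]]
wrist_force: [-2.0, -0.1, 7.9]
grip_width: 19.4
grasp_force: 21.0
```

Call:
send_rows(moves=[0.0026, 0.0069, 0, -0.1134, 0, 0.006, 0.0135, 0, -0.2269, 0, 0.0101, 0.0197, 0, -0.3403, 0, 0.0149, 0.0254, 0, -0.4538, 0, 0.0203, 0.0305, 0, -0.5672, 0, 0.0263, 0.035, 0, -0.6807, 0, 0.0327, 0.0387, 0, -0.7941, 0, 0.0327, 0.0387, 0, -0.7941, 0])

```text
clock: 3.32
eef_pos: [567.6, 240.8, 149.8]
eef_rot: [[-0.492, 0.871, 0.003], [0.871, 0.492, 0.001], [-0.0, 0.004, -1.0]]
wrist_force: [-1.1, -0.8, 8.5]
grip_width: 19.8
grasp_force: 21.1
```

Call:
send_rows(moves=[0.0068, 0.003, 0, -0.1134, 0, 0.0138, 0.0052, 0, -0.2269, 0, 0.0211, 0.0066, 0, -0.3403, 0, 0.0286, 0.0072, 0, -0.4538, 0, 0.036, 0.0069, 0, -0.5672, 0, 0.0433, 0.0058, 0, -0.6807, 0, 0.0494, 0.0042, 0, -0.7767, 0, 0.0494, 0.0042, 0, -0.7767, 0])

```text
clock: 3.98
eef_pos: [612.5, 245.4, 149.2]
eef_rot: [[0.258, 0.966, -0.007], [0.966, -0.258, 0.002], [0.001, -0.007, -1.0]]
wrist_force: [-17.9, 1.2, 17.0]
grip_width: 19.4
grasp_force: 22.8
```

Call:
send_rows(moves=[0.0032, -0.0011, 0, 0, 0, 0.0032, -0.0011, 0, 0, 0])

```text
clock: 4.15
eef_pos: [613.1, 245.5, 149.1]
eef_rot: [[0.251, 0.968, -0.012], [0.968, -0.251, 0.004], [0.001, -0.012, -1.0]]
wrist_force: [-27.3, 2.0, 23.5]
grip_width: 19.6
grasp_force: 24.6
```

Call:
send_rows(moves=[0, 0, 0, 0, 0.06, 0, 0, 0, 0, 0.06, 0, 0, 0, 0, 0.06, 0, 0, 0.03, 0, 0.06, 0, 0, 0.07, 0, 0.06, 0, 0, 0.105, 0, 0.06])

```text
clock: 4.65
eef_pos: [618.7, 242.6, 254.6]
eef_rot: [[0.254, 0.967, 0.0], [0.967, -0.254, -0.001], [-0.001, 0.001, -1.0]]
wrist_force: [1.1, -0.2, 1.2]
grip_width: 59.7
grasp_force: 0.0
```

Call:
send_rows(moves=[-0.016, -0.032, 0, -0.05, 0.06, -0.032, -0.064, 0, -0.1, 0.06, -0.048, -0.096, 0, -0.15, 0.06, -0.066, -0.128, 0, -0.2, 0.06, -0.084, -0.16, 0, -0.25, 0.06, -0.102, -0.192, 0, -0.3, 0.06, -0.12, -0.224, 0, -0.35, 0.06, -0.138, -0.256, 0, -0.4, 0.06, -0.155, -0.2855, 0, -0.44, 0.06, -0.155, -0.2855, 0, -0.44, 0.06])

```text
clock: 5.48
eef_pos: [460.3, -48.6, 253.6]
eef_rot: [[0.649, 0.76, 0.0], [0.76, -0.649, -0.0], [0.0, 0.0, -1.0]]
wrist_force: [-0.7, 0.4, -1.1]
grip_width: 60.1
grasp_force: 0.0
```

Run:
```python
from h import *
s=ctrl.get_state();m=ctrl.camera_model("wrist");im=ctrl.read_camera("wrist");cv2.imwrite("pics/w2.png",im)
print(s["clock"],s["eef_pos"],s["eef_rot"][:,1],s["q"])
```

```text
5.4833 [460.34439484 -48.62635763 253.57947696] [ 7.60373939e-01 -6.49485508e-01  2.16992665e-04] [-0.74648255  0.30096407  0.93365203  2.07007135 -0.30617119  0.91183157
 -0.35074671]
```

View pics/w2.png

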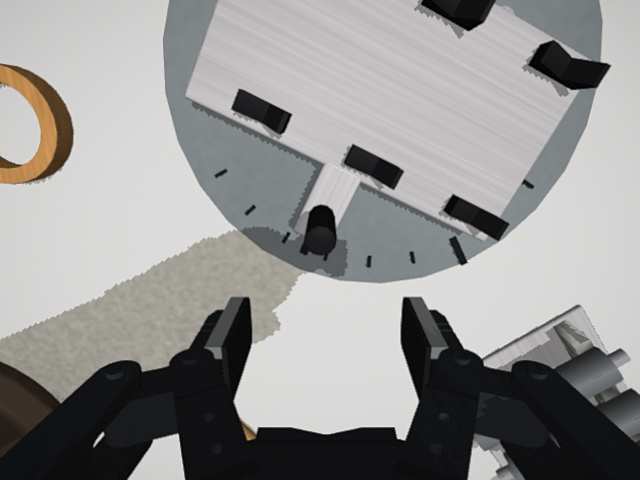

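Run:
```python
from h import *
m=ctrl.camera_model("wrist");print(ctrl.get_state()["eef_pos"])
W=unproj(m,[(321,240),(305,247),(221,173),(250,210),(286,238),(325,257),(368,261),(412,257),(457,250)],[106,44]+[12]*7)
print(W.round(1))
i=np.arange(7)
f=lambda p:np.concatenate([(W[2:,0]-p[0])*np.sin(p[2]+np.pi+i*np.pi/12)-(W[2:,1]-p[1])*np.cos(p[2]+np.pi+i*np.pi/12),.5*(np.hypot(W[2:,0]-p[0],W[2:,1]-p[1])-p[3])])
r=least_squares(f,[557,0,-.22,143]);print(r.x,r.fun.round(1))
```

```text
[462.16760392 -45.75427112 253.61729404]
[[ 464.7  -37.6  106. ]
 [ 438.1  -48.8   44. ]
 [ 419.5   35.1   12. ]
 [ 416.2   -2.2   12. ]
 [ 422.6  -39.5   12. ]
 [ 436.7  -74.    12. ]
 [ 462.6 -100.8   12. ]
 [ 493.8 -122.4   12. ]
 [ 527.  -142.3   12. ]]
[ 5.60519177e+02  2.49571768e+00 -2.29598213e-01  1.44466341e+02] [-0.3 -0.  -0.3  0.4  0.8 -0.1 -0.3  0.1 -0.  -0.2  0.5 -1.1 -1.4  2.1]
```

Call:
send_rows(moves=[0.001, 0.0035, -0.03, 0, 0.06, 0.001, 0.0035, -0.065, 0, 0.06, 0.001, 0.0035, -0.09, 0, 0.06, 0.001, 0.0035, -0.107, 0, 0.06, 0.001, 0.0035, -0.107, 0, 0.06, 0.001, 0.0035, -0.107, 0, 0, 0.001, 0.0035, -0.107, 0, 0, 0.001, 0.0035, -0.107, 0, 0, 0.001, 0.0035, -0.107, 0, 0, 0.001, 0.0035, -0.107, 0, 0], grip_force=30)

```text
clock: 6.37
eef_pos: [465.1, -38.9, 147.1]
eef_rot: [[0.641, 0.768, 0.002], [0.768, -0.641, 0.001], [0.002, 0.001, -1.0]]
wrist_force: [-2.0, 0.3, 4.4]
grip_width: 19.4
grasp_force: 29.1
```

Call:
send_rows(moves=[0, 0, 0, 0, 0, 0, 0, 0, 0, 0, 0, 0, 0, 0, 0])

```text
clock: 6.62
eef_pos: [465.1, -39.0, 147.1]
eef_rot: [[0.641, 0.768, 0.002], [0.768, -0.641, 0.001], [0.002, 0.001, -1.0]]
wrist_force: [-1.4, -0.4, 4.7]
grip_width: 19.5
grasp_force: 29.1
```

Call:
send_rows(moves=[0.0023, -0.005, 0, 0, 0, 0.0048, -0.0099, 0, 0, 0, 0.0075, -0.0146, 0, 0, 0, 0.0105, -0.0191, 0, 0, 0, 0.0138, -0.0235, 0, 0, 0, 0.0172, -0.0277, 0, 0, 0, 0.0209, -0.0318, 0, 0, 0, 0.0248, -0.0356, 0, 0, 0, 0.0289, -0.0392, 0, 0, 0, 0.0289, -0.0392, 0, 0, 0])

```text
clock: 7.45
eef_pos: [492.4, -78.6, 146.7]
eef_rot: [[0.641, 0.767, -0.002], [0.767, -0.641, 0.001], [-0.0, -0.002, -1.0]]
wrist_force: [-6.5, -1.4, 6.1]
grip_width: 19.1
grasp_force: 30.2
```

Call:
send_rows(moves=[0.0042, -0.0034, 0, 0, 0, 0.0087, -0.0066, 0, 0, 0, 0.0133, -0.0095, 0, 0, 0, 0.018, -0.0122, 0, 0, 0, 0.0229, -0.0147, 0, 0, 0, 0.0279, -0.0168, 0, 0, 0, 0.033, -0.0188, 0, 0, 0, 0.0382, -0.0204, 0, 0, 0, 0.0435, -0.0218, 0, 0, 0, 0.0435, -0.0218, 0, 0, 0])

```text
clock: 8.28
eef_pos: [537.0, -99.8, 146.4]
eef_rot: [[0.64, 0.768, -0.001], [0.768, -0.64, 0.001], [-0.0, -0.001, -1.0]]
wrist_force: [-5.3, 0.6, 4.5]
grip_width: 18.8
grasp_force: 30.4
```

Call:
send_rows(moves=[0, 0, 0, 0, 0, 0, 0, 0, 0, 0.06, 0, 0, 0, 0, 0.06, 0, 0, 0, 0, 0.06, 0, 0, 0.03, 0, 0.06, 0, 0, 0.07, 0, 0.06, 0, 0, 0.108, 0, 0.06, 0, 0, 0.108, 0, 0.06, 0, 0, 0.108, 0, 0.06])

```text
clock: 9.03
eef_pos: [538.3, -100.3, 256.2]
eef_rot: [[0.641, 0.768, 0.005], [0.768, -0.641, 0.0], [0.003, 0.004, -1.0]]
wrist_force: [0.4, 0.4, -0.5]
grip_width: 60.3
grasp_force: 0.0
```

Run:
```python
from h import *
s=ctrl.get_state();m=ctrl.camera_model("wrist");im=ctrl.read_camera("wrist")
print(s["clock"],s["eef_pos"],s["eef_rot"][:,1])
cv2.imwrite("pics/w3.png",im)
```

```text
9.0333 [ 538.28960585 -100.29641767  256.21034477] [ 0.76768818 -0.64081116  0.00398854]
```

View pics/w3.png

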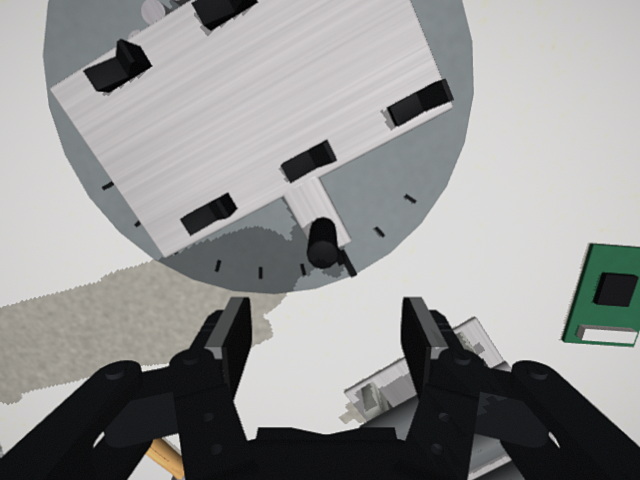

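Run:
```python
from h import *
m=ctrl.camera_model("wrist");print(ctrl.get_state()["eef_pos"])
L=[(107,186),(137,224),(217,266),(260,272),(303,268),(349,262),(378,231),(409,198)]
W=unproj(m,L,12);i=np.array([0,1,3,4,5,6,7,8])
f=lambda p:np.concatenate([(W[:,0]-p[0])*np.sin(p[2]+np.pi+i*np.pi/12)-(W[:,1]-p[1])*np.cos(p[2]+np.pi+i*np.pi/12),.5*(np.hypot(W[:,0]-p[0],W[:,1]-p[1])-p[3])])
r=least_squares(f,[557,0,-.22,143]);print(r.x,r.fun.round(1))
D=unproj(m,[(163,257),(452,103),(51,89)],46);P=unproj(m,[(322,256),(320,226)],[106,62]);print(D.round(1),P.round(1))
for a,b in((0,1),(2,0)):
  v=D[b]-D[a];print(np.degrees(np.arctan2(v[1],v[0])),np.hypot(*v[:2]))
c=(D[1]+D[2])/2;print("deck mid",c,"joint",)
i2=cv2.imread("pics/w3.png")[180:290,250:400];cv2.imwrite("pics/w3c.png",cv2.resize(i2,None,fx=5,fy=5,interpolation=cv2.INTER_CUBIC))
```

```text
[537.40769603 -99.8176565  254.62773421]
[ 5.55648382e+02  2.43345838e+00 -2.14438595e-01  1.44127035e+02] [ 0.   0.1  0.5  0.2 -0.5 -1.7  0.8  0.5 -0.2  0.9 -0.3 -0.8 -1.   3.4
 -1.1 -0.9]
[[424.6 -38.8  46. ]
 [658.8 -88.6  46. ]
 [455.7  93.3  46. ]] [[ 533.7 -100.1  106. ]
 [ 536.4  -94.1   62. ]]
-11.985082296289054 239.4306850244662
-103.2320950877951 135.79427968987287
deck mid [557.27977405   2.39092774  46.        ] joint
```

View pics/w3c.png

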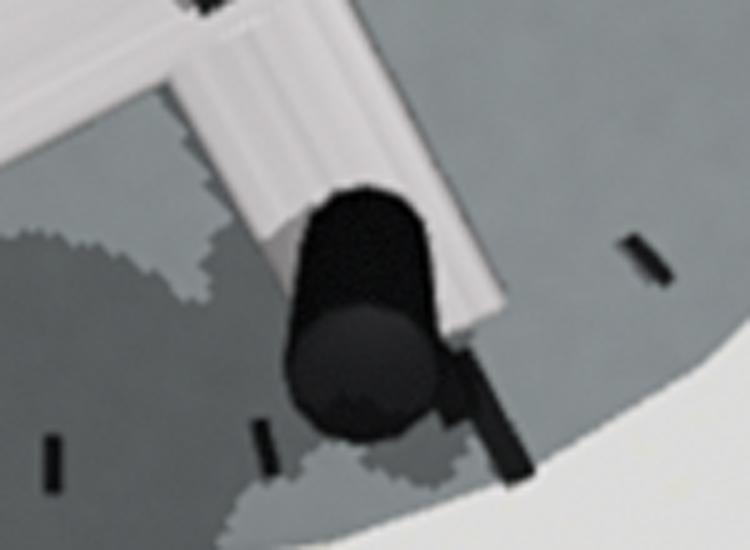

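Call:
send_rows(moves=[0.0075, 0.035, 0, 0.05, 0.06, 0.015, 0.07, 0, 0.1, 0.06, 0.0225, 0.105, 0, 0.15, 0.06, 0.03, 0.14, 0, 0.2, 0.06, 0.038, 0.175, 0, 0.25, 0.06, 0.046, 0.21, 0, 0.3, 0.06, 0.054, 0.245, 0, 0.35, 0.06, 0.062, 0.28, 0, 0.4, 0.06, 0.07, 0.315, 0, 0.44, 0.06, 0.0756, 0.3454, 0, 0.44, 0.06])

```text
clock: 9.92
eef_pos: [612.1, 248.2, 252.1]
eef_rot: [[0.249, 0.968, -0.002], [0.968, -0.249, -0.0], [-0.001, -0.002, -1.0]]
wrist_force: [0.6, 0.2, 0.9]
grip_width: 60.0
grasp_force: 0.0
```

Call:
send_rows(moves=[0, 0, -0.01, 0, 0.06, 0, 0, -0.04, 0, 0.06, 0, 0, -0.075, 0, 0.06, 0, 0, -0.106, 0, 0.06, 0, 0, -0.106, 0, 0.06, 0, 0, -0.106, 0, 0, 0, 0, -0.106, 0, 0, 0, 0, -0.106, 0, 0, 0, 0, -0.106, 0, 0, 0, 0, -0.106, 0, 0], grip_force=25)

```text
clock: 10.75
eef_pos: [612.0, 245.9, 150.0]
eef_rot: [[0.253, 0.968, -0.0], [0.968, -0.253, 0.002], [0.002, -0.001, -1.0]]
wrist_force: [-6.6, -0.4, 6.5]
grip_width: 19.2
grasp_force: 24.3
```

Call:
send_rows(moves=[0, 0, 0, 0, 0, 0, 0, 0, 0, 0, 0, 0, 0, 0, 0])

```text
clock: 11.0
eef_pos: [612.0, 245.8, 150.0]
eef_rot: [[0.253, 0.968, -0.0], [0.968, -0.253, 0.002], [0.002, -0.001, -1.0]]
wrist_force: [-7.1, 0.5, 5.8]
grip_width: 19.3
grasp_force: 24.3
```

Call:
send_rows(moves=[-0.0072, 0.0016, 0, 0.1134, 0, -0.0146, 0.0023, 0, 0.2269, 0, -0.0219, 0.0022, 0, 0.3403, 0, -0.0292, 0.0013, 0, 0.4538, 0, -0.0364, -0.0004, 0, 0.5672, 0, -0.0433, -0.003, 0, 0.6807, 0, -0.0499, -0.0063, 0, 0.7941, 0, -0.0499, -0.0063, 0, 0.7941, 0])

```text
clock: 11.67
eef_pos: [562.5, 238.0, 150.0]
eef_rot: [[-0.516, 0.857, 0.002], [0.857, 0.516, 0.001], [0.0, 0.002, -1.0]]
wrist_force: [-1.9, -2.4, 5.3]
grip_width: 19.3
grasp_force: 25.0
```

Call:
send_rows(moves=[-0.0062, -0.004, 0, 0.1134, 0, -0.0118, -0.0088, 0, 0.2269, 0, -0.0169, -0.0141, 0, 0.3403, 0, -0.0214, -0.02, 0, 0.4538, 0, -0.0252, -0.0263, 0, 0.5672, 0, -0.0282, -0.033, 0, 0.6807, 0, -0.0303, -0.0395, 0, 0.785, 0, -0.0312, -0.0433, 0, 0.785, 0, -0.0312, -0.0433, 0, 0.785, 0, -0.0312, -0.0433, 0, 0.785, 0])

```text
clock: 12.5
eef_pos: [532.5, 196.6, 149.9]
eef_rot: [[-0.968, 0.249, 0.003], [0.249, 0.968, 0.002], [-0.002, 0.003, -1.0]]
wrist_force: [-3.8, 0.6, 8.0]
grip_width: 19.5
grasp_force: 25.5
```

Call:
send_rows(moves=[-0.0003, -0.004, 0, 0.05, 0, -0.0003, -0.004, 0, 0.05, 0, -0.0003, -0.004, 0, 0.05, 0])

```text
clock: 12.75
eef_pos: [532.4, 194.9, 150.0]
eef_rot: [[-0.98, 0.198, 0.004], [0.199, 0.98, 0.005], [-0.003, 0.005, -1.0]]
wrist_force: [-1.4, 7.7, 4.6]
grip_width: 19.1
grasp_force: 25.7
```

Call:
send_rows(moves=[0, -0.004, 0, 0.05, 0, 0, -0.004, 0, 0.05, 0, 0, -0.004, 0, 0.05, 0])

```text
clock: 13.0
eef_pos: [532.8, 194.2, 150.1]
eef_rot: [[-0.989, 0.147, 0.005], [0.147, 0.989, 0.008], [-0.004, 0.009, -1.0]]
wrist_force: [1.2, 19.0, 0.0]
grip_width: 18.9
grasp_force: 25.8
```

Call:
send_rows(moves=[0, 0, 0, 0, 0.06, 0, 0, 0, 0, 0.06, 0, 0, 0, 0, 0.06, 0, 0, 0.03, 0, 0.06, 0, 0, 0.07, 0, 0.06, 0, 0, 0.11, 0, 0.06, 0, 0, 0.15, 0, 0.06, -0.002, -0.038, 0.152, 0.01, 0.06, -0.004, -0.076, 0.152, 0.02, 0.06, -0.006, -0.115, 0.152, 0.03, 0.06])

```text
clock: 13.83
eef_pos: [525.2, 71.4, 301.2]
eef_rot: [[-0.993, 0.118, 0.002], [0.118, 0.993, 0.001], [-0.002, 0.001, -1.0]]
wrist_force: [0.3, 0.1, -1.7]
grip_width: 60.1
grasp_force: 0.0
```

Call:
send_rows(moves=[-0.002, -0.04, 0, 0.01, 0.06, -0.004, -0.08, 0, 0.02, 0.06, -0.006, -0.12, 0, 0.03, 0.06, -0.008, -0.16, 0, 0.04, 0.06, -0.01, -0.2, 0, 0.04, 0.06, -0.012, -0.24, 0, 0.04, 0.06, -0.014, -0.28, 0, 0.04, 0.06, -0.016, -0.32, 0, 0.04, 0.06, -0.018, -0.36, 0, 0.04, 0.06, -0.02, -0.4, 0, 0.04, 0.06])

```text
clock: 14.67
eef_pos: [504.2, -329.8, 300.3]
eef_rot: [[-0.997, 0.08, 0.0], [0.08, 0.997, -0.0], [-0.0, -0.0, -1.0]]
wrist_force: [0.9, 0.6, -0.6]
grip_width: 60.2
grasp_force: 0.0
```

Call:
send_rows(moves=[-0.002, -0.02, 0, 0, 0.06, -0.002, -0.024, 0, 0, 0.06, -0.002, -0.024, 0, 0, 0.06, -0.002, -0.024, 0, 0, 0.06])

```text
clock: 15.0
eef_pos: [503.1, -350.7, 299.8]
eef_rot: [[-0.997, 0.079, -0.0], [0.079, 0.997, 0.001], [0.0, 0.001, -1.0]]
wrist_force: [0.5, 0.9, -0.0]
grip_width: 60.2
grasp_force: 0.0
```

Run:
```python
from h import *
s=ctrl.get_state();m=ctrl.camera_model("wrist");im=ctrl.read_camera("wrist")
print(s["clock"],s["eef_pos"],s["eef_rot"][:,1],s["q"])
cv2.imwrite("pics/w4.png",im); cv2.imwrite("pics/top1.png",ctrl.read_camera("top"))
for c in [(500.5,-292),(504,-351.5),(491.5,-410.5)]: 
  d=np.array([np.cos(-.08),np.sin(-.08)])
  print(proj(m,[[*(c+65*d*k),45] for k in(-1,0,1)]).round())
```

```text
15.0 [ 503.07652116 -350.65339702  299.83328631] [7.85294204e-02 9.96911514e-01 7.49955684e-04] [ 0.25789417  0.42963192  0.38121552  1.63122324 -0.17408049  1.1148667
  2.17688541]
[[397. 121.]
 [393. 201.]
 [389. 271.]]
[[324. 132.]
 [324. 210.]
 [324. 279.]]
[[249. 122.]
 [254. 201.]
 [258. 271.]]
```

View pics/w4.png

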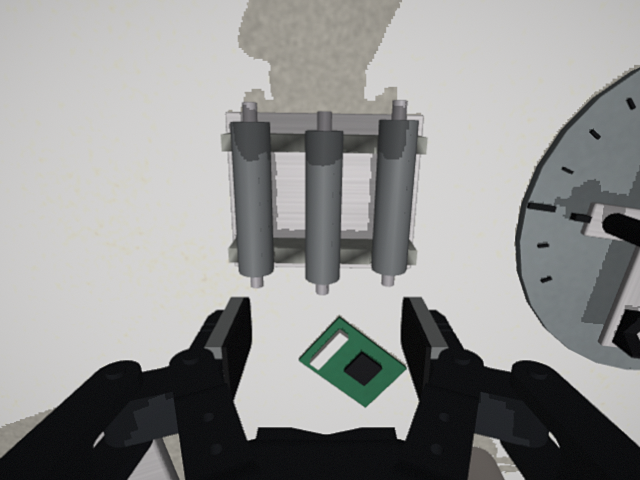

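Run:
```python
from h import *
m=ctrl.camera_model("wrist")
for L in ([(400,104),(387,283)],[(324,114),(321.5,291)],[(250,105),(257.5,284)]):
  W=unproj(m,L,45);print(W.mean(0).round(1),np.linalg.norm(W[0]-W[1]).round(1),np.degrees(np.arctan2(*(W[1]-W[0])[1::-1])).round(1))
W=unproj(m,[(541,206)],12);print(W)
t=ctrl.camera_model("top");print([np.round(c,2) for c in chocks(t,cv2.imread("pics/top1.png"),(80,200,180,295),18)])
```

```text
[ 500.4 -290.3   45. ] 155.4 -5.5
[ 503.6 -351.1   45. ] 155.8 -5.3
[ 492.1 -409.2   45. ] 155.6 -5.3
[[ 524.63006872 -144.6175824    12.        ]]
[array([5.4150e+02, 3.6649e+02, 1.2700e+00, 1.0000e-01]), array([5.0942e+02, 4.4867e+02, 2.6500e+00, 1.0000e-01]), array([4.1148e+02, 4.0284e+02, 7.7000e-01, 7.0000e-02])]
```

Call:
send_rows(moves=[-0.0027, 0.03, 0, 0, 0.048, -0.0027, 0.06, 0, 0, 0.048, -0.0027, 0.06, -0.04, 0, 0.048, -0.0027, 0.06, -0.08, 0, 0.048, -0.0027, 0.06, -0.12, 0, 0.048, -0.0027, 0.06, -0.16, 0, 0.048, -0.0027, 0.06, -0.185, 0, 0.048, -0.0027, 0.06, -0.201, 0, 0.048, -0.0027, 0.06, -0.201, 0, 0.048])

```text
clock: 15.85
eef_pos: [499.1, -288.5, 95.7]
eef_rot: [[-0.997, 0.075, -0.005], [0.075, 0.997, 0.003], [0.005, 0.003, -1.0]]
wrist_force: [-0.1, 0.2, -0.1]
grip_width: 48.2
grasp_force: 0.0
```

Call:
send_rows(moves=[0, 0, 0, 0, 0.02, 0, 0, 0, 0, 0.02, 0, 0, 0, 0, 0.02, 0, 0, 0, 0, 0.02], grip_force=70)

```text
clock: 16.18
eef_pos: [501.1, -291.7, 100.6]
eef_rot: [[-0.997, 0.078, 0.002], [0.078, 0.997, -0.001], [-0.002, -0.001, -1.0]]
wrist_force: [-1.0, -2.5, 2.4]
grip_width: 30.1
grasp_force: 69.7
```

Call:
send_rows(moves=[0, 0, 0.03, 0, 0.02, 0, 0, 0.07, 0, 0.02, 0, 0, 0.11, 0, 0.02, 0, 0, 0.15, 0, 0.02, 0.012, 0.022, 0.16, -0.12, 0.02, 0.024, 0.044, 0.16, -0.24, 0.02, 0.036, 0.066, 0.16, -0.36, 0.02, 0.048, 0.088, 0.16, -0.48, 0.02, 0.06, 0.11, 0.16, -0.6, 0.02, 0.072, 0.132, 0.16, -0.72, 0.02])

```text
clock: 17.02
eef_pos: [572.9, -157.2, 259.9]
eef_rot: [[-0.695, 0.719, 0.001], [0.719, 0.695, 0.001], [-0.0, 0.002, -1.0]]
wrist_force: [1.2, -0.1, -2.2]
grip_width: 30.0
grasp_force: 69.8
```

Call:
send_rows(moves=[0.011, 0.02, 0, -0.12, 0.02, 0.022, 0.04, 0, -0.24, 0.02, 0.033, 0.06, 0, -0.36, 0.02, 0.044, 0.08, 0, -0.48, 0.02, 0.055, 0.1, 0, -0.6, 0.02, 0.066, 0.12, 0, -0.72, 0.02, 0.0776, 0.1402, 0, -0.84, 0.02, 0.0776, 0.1402, 0, -0.96, 0.02, 0.0776, 0.1402, 0, -0.99, 0.02, 0.0776, 0.1402, 0, -0.99, 0.02])

```text
clock: 17.85
eef_pos: [649.9, -17.3, 259.2]
eef_rot: [[0.214, 0.977, -0.0], [0.977, -0.214, 0.001], [0.001, -0.0, -1.0]]
wrist_force: [0.0, 0.3, -2.3]
grip_width: 30.1
grasp_force: 69.8
```

Run:
```python
from h import *
s=ctrl.get_state();m=ctrl.camera_model("wrist");im=ctrl.read_camera("wrist")
print(s["clock"],s["eef_pos"],s["eef_rot"][:,1],s["q"],s["grip_width"])
cv2.imwrite("pics/w5.png",im)
```

```text
17.85 [649.94557719 -17.30168011 259.23716221] [ 9.76762310e-01 -2.14325351e-01 -1.81000797e-04] [-0.52782368  0.59822718  0.75789384  1.60474384 -0.44572602  1.11899163
  0.12559769] 30.057828413524263
```

View pics/w5.png

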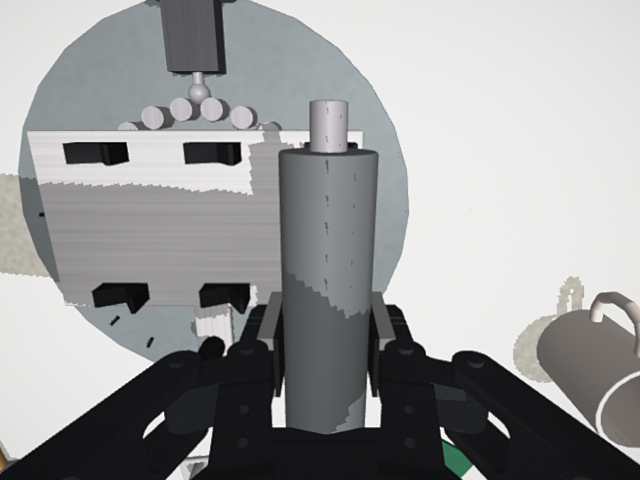

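Run:
```python
from h import *
s=ctrl.get_state();m=ctrl.camera_model("wrist")
D=unproj(m,[(27,131),(364,131),(66,304)],46)[:,:2];print(D.round(1))
for a,b in((0,1),(2,0)):
  v=D[b]-D[a];print(np.degrees(np.arctan2(v[1],v[0])),np.hypot(*v))
c=(D[1]+D[2])/2;print("mid",c)
a=np.radians(77.4);dy=np.array([-np.sin(a),np.cos(a)])
for C in (c,np.array([558.5,1.5])): print([(C+k*dy).round(1) for k in(-94,-12,70)])
E=unproj(m,[(328.5,152),(330,102)],[242,236]) ; print(s["eef_pos"])
# roller end from camera: sleeve front end at axis height tcp-54
z=s["eef_pos"][2]-54
for L in(-65,-80,65,80): 
  print(L,proj(m,[s["eef_pos"]+np.array([0,0,-54])+s["eef_rot"][:,0]*L*1.0]))
```

```text
[[456.5  93.9]
 [690.7  42.3]
 [427.5 -39.6]]
-12.431916870946088 239.77741381042813
77.74248340347627 136.62955976427062
mid [559.07273123   1.34896205]
[array([650.8, -19.2]), array([570.8,  -1.3]), array([490.8,  16.6])]
[array([650.2, -19. ]), array([570.2,  -1.1]), array([490.2,  16.8])]
[649.82258263 -18.04256131 259.31464324]
-65 [[325.93656578 474.38955617]]
-80 [[325.9644882  500.86723058]]
65 [[325.6057816  159.44738171]]
80 [[325.55351885 109.47388721]]
```

Call:
send_rows(moves=[0.0005, -0.0007, -0.03, 0, 0.02, 0.0005, -0.0007, -0.065, 0, 0.02, 0.0005, -0.0007, -0.095, 0, 0.02, 0.0005, -0.0007, -0.112, 0, 0.02, 0.0005, -0.0007, -0.12, 0, 0.02, 0.0005, -0.0007, -0.125, 0, 0.02, 0.0005, -0.0007, -0.128, 0, 0.02, 0.0005, -0.0007, -0.1295, 0, 0.02, 0.0005, -0.0007, -0.1295, 0, 0.02])

```text
clock: 18.65
eef_pos: [650.7, -20.0, 131.0]
eef_rot: [[0.215, 0.977, 0.001], [0.977, -0.215, 0.001], [0.001, 0.001, -1.0]]
wrist_force: [-3.4, -0.5, 1.3]
grip_width: 29.9
grasp_force: 70.0
```

Call:
send_rows(moves=[-0.001, 0, -0.001, 0, 0.02, -0.001, 0, -0.002, 0, 0.02, -0.001, 0, -0.002, 0, 0.02])

```text
clock: 18.9
eef_pos: [649.6, -19.8, 129.2]
eef_rot: [[0.215, 0.977, 0.001], [0.977, -0.215, 0.001], [0.001, 0.001, -1.0]]
wrist_force: [-7.2, 1.4, 11.4]
grip_width: 30.1
grasp_force: 71.4
```

Call:
send_rows(moves=[0, 0, 0, 0, 0.048, 0, 0, 0, 0, 0.048, 0, 0, 0, 0, 0.048, 0, 0, 0, 0, 0.048, 0, 0, 0.02, 0, 0.048, 0, 0, 0.05, 0, 0.048, 0, 0, 0.09, 0, 0.048, 0, 0, 0.13, 0, 0.048, 0, 0, 0.17, 0, 0.06, 0, 0, 0.17, 0, 0.06])

```text
clock: 19.73
eef_pos: [652.4, -21.3, 305.9]
eef_rot: [[0.216, 0.976, 0.012], [0.976, -0.216, -0.0], [0.002, 0.012, -1.0]]
wrist_force: [1.8, -1.5, -0.2]
grip_width: 60.1
grasp_force: 0.0
```

Run:
```python
from h import *
s=ctrl.get_state();m=ctrl.camera_model("wrist");im=ctrl.read_camera("wrist")
print(s["clock"],s["eef_pos"],s["eef_rot"][:,1],s["grip_width"])
cv2.imwrite("pics/w6.png",im)
c=np.array([650.8,-19.2,74]);d=np.array([np.cos(np.radians(77.5)),np.sin(np.radians(77.5)),0])
for L in(-80,-65,0,65,80):print(L,proj(m,[c+L*d]).round(1))
```

```text
19.7333 [652.38859114 -21.28974475 305.85331357] [ 0.97639754 -0.21566527  0.0116766 ] 60.08154188419379
-80 [[320.5 304.8]]
-65 [[320.4 289.1]]
0 [[320.1 215.4]]
65 [[319.7 131.8]]
80 [[319.6 111. ]]
```

View pics/w6.png

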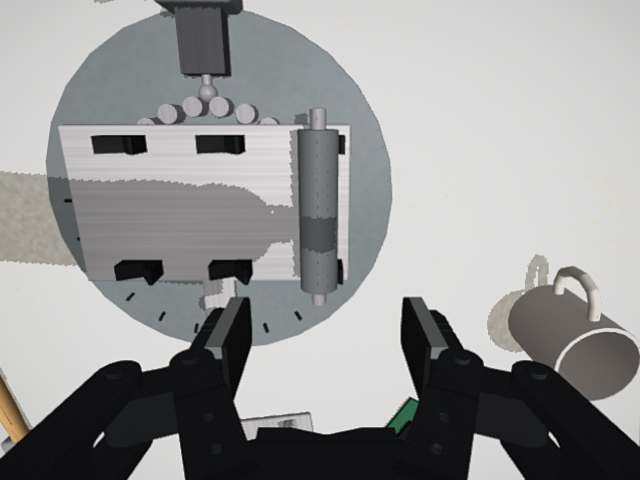

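Call:
send_rows(moves=[-0.01, -0.024, 0, 0.12, 0.048, -0.02, -0.048, 0, 0.24, 0.048, -0.03, -0.072, 0, 0.36, 0.048, -0.04, -0.096, 0, 0.48, 0.048, -0.05, -0.12, 0, 0.6, 0.048, -0.06, -0.144, 0, 0.72, 0.048, -0.07, -0.168, 0, 0.84, 0.048, -0.08, -0.192, 0, 0.96, 0.048, -0.09, -0.216, 0, 1.08, 0.048, -0.1, -0.24, 0, 1.2, 0.048])

```text
clock: 20.62
eef_pos: [548.6, -260.6, 296.4]
eef_rot: [[-0.836, 0.549, -0.001], [0.549, 0.836, 0.001], [0.001, -0.0, -1.0]]
wrist_force: [-0.2, -0.0, 0.1]
grip_width: 47.9
grasp_force: 0.0
```

Call:
send_rows(moves=[-0.012, -0.024, -0.02, 0.12, 0.048, -0.024, -0.048, -0.04, 0.24, 0.048, -0.036, -0.072, -0.06, 0.36, 0.048, -0.0458, -0.0918, -0.08, 0.48, 0.048, -0.0458, -0.0918, -0.1, 0.5, 0.048, -0.0458, -0.0918, -0.12, 0.5, 0.048, -0.0458, -0.0918, -0.15, 0.5, 0.048, -0.0458, -0.0918, -0.175, 0.5, 0.048, -0.0458, -0.0918, -0.19, 0.5, 0.048, -0.0458, -0.0918, -0.1985, 0.5, 0.048])

```text
clock: 21.45
eef_pos: [502.2, -350.5, 95.7]
eef_rot: [[-0.996, 0.088, -0.004], [0.088, 0.996, 0.002], [0.004, 0.002, -1.0]]
wrist_force: [0.4, 0.6, -0.3]
grip_width: 48.2
grasp_force: 0.0
```

Call:
send_rows(moves=[0, 0, 0, 0, 0.048, 0, 0, 0, 0, 0.048, 0, 0, 0, 0, 0.048, 0, 0, 0, 0, 0.02, 0, 0, 0, 0, 0.02, 0, 0, 0, 0, 0.02, 0, 0, 0, 0, 0.02])

```text
clock: 22.03
eef_pos: [504.2, -353.1, 100.6]
eef_rot: [[-0.996, 0.088, 0.003], [0.088, 0.996, -0.003], [-0.003, -0.002, -1.0]]
wrist_force: [-1.7, -2.9, 6.6]
grip_width: 30.1
grasp_force: 68.8
```

Call:
send_rows(moves=[0, 0, 0.03, 0, 0.02, 0, 0, 0.07, 0, 0.02, 0, 0, 0.11, 0, 0.02, 0, 0, 0.15, 0, 0.02, 0.005, 0.025, 0.16, -0.12, 0.02, 0.01, 0.05, 0.16, -0.24, 0.02, 0.015, 0.075, 0.16, -0.36, 0.02, 0.02, 0.1, 0.16, -0.48, 0.02, 0.025, 0.125, 0.16, -0.6, 0.02, 0.03, 0.15, 0.16, -0.72, 0.02])

```text
clock: 22.87
eef_pos: [533.5, -199.9, 259.1]
eef_rot: [[-0.687, 0.727, 0.0], [0.727, 0.687, 0.001], [0.0, 0.001, -1.0]]
wrist_force: [-0.6, 0.1, -2.7]
grip_width: 30.2
grasp_force: 70.2
```

Call:
send_rows(moves=[0.005, 0.028, 0, -0.12, 0.02, 0.01, 0.056, 0, -0.24, 0.02, 0.015, 0.084, 0, -0.36, 0.02, 0.02, 0.112, 0, -0.48, 0.02, 0.025, 0.14, 0, -0.6, 0.02, 0.03, 0.168, 0, -0.72, 0.02, 0.0358, 0.1995, 0, -0.84, 0.02, 0.0358, 0.1995, 0, -0.96, 0.02, 0.0358, 0.1995, 0, -0.98, 0.02, 0.0358, 0.1995, 0, -0.98, 0.02])

```text
clock: 23.7
eef_pos: [569.1, -1.9, 258.9]
eef_rot: [[0.213, 0.977, -0.0], [0.977, -0.213, -0.0], [-0.001, -0.0, -1.0]]
wrist_force: [-1.1, -0.4, -2.5]
grip_width: 30.1
grasp_force: 70.0
```

Call:
send_rows(moves=[0, 0, -0.03, 0, 0.02, 0, 0, -0.065, 0, 0.02, 0, 0, -0.095, 0, 0.02, 0, 0, -0.112, 0, 0.02, 0, 0, -0.12, 0, 0.02, 0, 0, -0.125, 0, 0.02, 0, 0, -0.128, 0, 0.02, 0, 0, -0.1295, 0, 0.02, 0, 0, -0.1305, 0, 0.02, 0, 0, -0.1305, 0, 0.02])

```text
clock: 24.53
eef_pos: [569.3, -2.6, 129.9]
eef_rot: [[0.215, 0.977, 0.0], [0.977, -0.215, 0.001], [0.001, 0.0, -1.0]]
wrist_force: [-4.6, -1.6, 4.1]
grip_width: 30.1
grasp_force: 70.8
```

Call:
send_rows(moves=[0, 0, -0.001, 0, 0.048, 0, 0, -0.001, 0, 0.048, 0, 0, -0.001, 0, 0.048, 0, 0, -0.001, 0, 0.048, 0, 0, 0.02, 0, 0.048, 0, 0, 0.05, 0, 0.048, 0, 0, 0.09, 0, 0.048, 0, 0, 0.13, 0, 0.048, 0, 0, 0.169, 0, 0.048, 0, 0, 0.169, 0, 0.048])

```text
clock: 25.37
eef_pos: [572.5, -3.3, 304.9]
eef_rot: [[0.216, 0.976, 0.011], [0.976, -0.216, 0.001], [0.003, 0.011, -1.0]]
wrist_force: [1.6, -0.0, 0.7]
grip_width: 48.0
grasp_force: 0.0
```

Call:
send_rows(moves=[-0.0055, -0.03, 0, 0.12, 0.048, -0.011, -0.06, 0, 0.24, 0.048, -0.0165, -0.09, 0, 0.36, 0.048, -0.022, -0.12, 0, 0.48, 0.048, -0.0275, -0.15, 0, 0.6, 0.048, -0.033, -0.18, 0, 0.72, 0.048, -0.0385, -0.21, 0, 0.84, 0.048, -0.044, -0.24, 0, 0.96, 0.048, -0.0495, -0.27, 0, 1.08, 0.048, -0.055, -0.3, 0, 1.2, 0.048])

```text
clock: 26.2
eef_pos: [514.1, -303.5, 297.6]
eef_rot: [[-0.836, 0.549, 0.001], [0.549, 0.836, -0.0], [-0.001, 0.0, -1.0]]
wrist_force: [1.1, -0.5, 0.6]
grip_width: 47.8
grasp_force: 0.0
```

Call:
send_rows(moves=[-0.006, -0.03, -0.01, 0.12, 0.048, -0.012, -0.06, -0.02, 0.24, 0.048, -0.018, -0.085, -0.03, 0.36, 0.048, -0.0227, -0.109, -0.05, 0.48, 0.048, -0.0227, -0.109, -0.08, 0.5, 0.048, -0.0227, -0.109, -0.11, 0.5, 0.048, -0.0227, -0.109, -0.14, 0.5, 0.048, -0.0227, -0.109, -0.17, 0.5, 0.048, -0.0227, -0.109, -0.19, 0.5, 0.048, -0.0227, -0.109, -0.1985, 0.5, 0.048])

```text
clock: 27.03
eef_pos: [490.6, -410.0, 95.7]
eef_rot: [[-0.996, 0.087, -0.004], [0.087, 0.996, 0.002], [0.004, 0.002, -1.0]]
wrist_force: [-0.1, 0.7, -0.0]
grip_width: 47.7
grasp_force: 0.0
```

Call:
send_rows(moves=[0, 0, 0, 0, 0.048, 0, 0, 0, 0, 0.048, 0, 0, 0, 0, 0.048, 0, 0, 0, 0, 0.02, 0, 0, 0, 0, 0.02, 0, 0, 0, 0, 0.02, 0, 0, 0, 0, 0.02])

```text
clock: 27.62
eef_pos: [492.5, -412.3, 100.9]
eef_rot: [[-0.996, 0.088, 0.003], [0.088, 0.996, -0.003], [-0.003, -0.002, -1.0]]
wrist_force: [-0.6, -1.0, 5.2]
grip_width: 30.1
grasp_force: 68.7
```

Call:
send_rows(moves=[0, 0, 0.03, 0, 0.02, 0, 0, 0.07, 0, 0.02, 0, 0, 0.11, 0, 0.02, 0, 0, 0.15, 0, 0.02, 0, 0.03, 0.16, -0.12, 0.02, 0, 0.06, 0.16, -0.24, 0.02, 0, 0.09, 0.16, -0.36, 0.02, 0, 0.12, 0.16, -0.48, 0.02, 0, 0.15, 0.16, -0.6, 0.02, 0, 0.18, 0.16, -0.72, 0.02])

```text
clock: 28.45
eef_pos: [491.5, -229.6, 259.6]
eef_rot: [[-0.687, 0.727, 0.001], [0.727, 0.687, 0.0], [-0.001, 0.001, -1.0]]
wrist_force: [0.4, 1.6, -2.2]
grip_width: 30.3
grasp_force: 69.9
```

Call:
send_rows(moves=[0, 0.032, 0, -0.12, 0.02, 0, 0.064, 0, -0.24, 0.02, 0, 0.096, 0, -0.36, 0.02, 0, 0.128, 0, -0.48, 0.02, 0, 0.16, 0, -0.6, 0.02, -0.001, 0.192, 0, -0.72, 0.02, -0.0023, 0.222, 0, -0.84, 0.02, -0.0023, 0.2467, 0, -0.96, 0.02, -0.0023, 0.2467, 0, -0.98, 0.02, -0.0023, 0.2467, 0, -0.98, 0.02])

```text
clock: 29.28
eef_pos: [489.4, 17.6, 259.3]
eef_rot: [[0.212, 0.977, 0.0], [0.977, -0.212, 0.001], [0.001, 0.0, -1.0]]
wrist_force: [-0.1, -1.1, -2.1]
grip_width: 30.2
grasp_force: 69.8
```

Call:
send_rows(moves=[0, 0, -0.03, 0, 0.02, 0, 0, -0.065, 0, 0.02, 0, 0, -0.095, 0, 0.02, 0, 0, -0.112, 0, 0.02, 0, 0, -0.12, 0, 0.02, 0, 0, -0.125, 0, 0.02, 0, 0, -0.128, 0, 0.02, 0, 0, -0.1295, 0, 0.02, 0, 0, -0.1305, 0, 0.02, 0, 0, -0.1305, 0, 0.02])

```text
clock: 30.12
eef_pos: [489.2, 15.3, 129.9]
eef_rot: [[0.215, 0.977, 0.0], [0.977, -0.215, 0.001], [0.001, -0.0, -1.0]]
wrist_force: [-6.4, -1.5, 9.5]
grip_width: 30.2
grasp_force: 71.1
```

Call:
send_rows(moves=[0, 0, -0.001, 0, 0.048, 0, 0, -0.001, 0, 0.048, 0, 0, -0.001, 0, 0.048, 0, 0, -0.001, 0, 0.048, 0, 0, 0.02, 0, 0.048, 0, 0, 0.05, 0, 0.048, 0, 0, 0.09, 0, 0.048, 0, 0, 0.13, 0, 0.048, 0, 0, 0.169, 0, 0.048, 0, 0, 0.169, 0, 0.048])

```text
clock: 30.95
eef_pos: [492.5, 14.7, 304.0]
eef_rot: [[0.216, 0.976, 0.01], [0.976, -0.216, 0.002], [0.004, 0.009, -1.0]]
wrist_force: [1.0, -0.1, -0.5]
grip_width: 48.1
grasp_force: 0.0
```

Call:
send_rows(moves=[-0.001, 0.036, 0, 0, 0.06, -0.002, 0.072, 0, 0, 0.06, -0.003, 0.108, 0, 0, 0.06, -0.004, 0.144, 0, 0, 0.06, -0.005, 0.18, 0, 0, 0.06, -0.006, 0.216, 0, 0, 0.06, -0.007, 0.252, 0, 0, 0.06, -0.008, 0.288, 0, 0, 0.06, -0.009, 0.326, 0, 0, 0.06, -0.0095, 0.364, 0, 0, 0.06])

```text
clock: 31.78
eef_pos: [479.6, 381.6, 297.6]
eef_rot: [[0.215, 0.977, 0.0], [0.977, -0.215, 0.0], [0.0, 0.0, -1.0]]
wrist_force: [0.8, -0.1, 0.4]
grip_width: 59.7
grasp_force: 0.0
```

Call:
send_rows(moves=[0, 0, 0, 0, 0.065, 0, 0, 0, 0, 0.065, 0, 0, 0, 0, 0.065, 0, 0, 0, 0, 0.065])

```text
clock: 32.12
eef_pos: [480.4, 378.2, 297.6]
eef_rot: [[0.217, 0.976, 0.0], [0.976, -0.217, -0.0], [-0.0, 0.0, -1.0]]
wrist_force: [-0.3, -0.5, -0.1]
grip_width: 65.0
grasp_force: 0.0
```

Run:
```python
from h import *
s=ctrl.get_state();m=ctrl.camera_model("wrist");im=ctrl.read_camera("wrist")
print(s["clock"],s["eef_pos"],s["eef_rot"][:,1],s["q"])
cv2.imwrite("pics/w7.png",im); t=ctrl.read_camera("top"); cv2.imwrite("pics/top2.png",t)
print("wrist",[np.round(c,3) for c in chocks(m,im,(0,640,0,330),18,500)])
print("top",[np.round(c,3) for c in chocks(ctrl.camera_model("top"),t,(80,200,180,295),18)])
```

```text
32.1167 [480.42703349 378.16790764 297.60988325] [ 9.76183795e-01 -2.16944905e-01  3.27506631e-04] [-1.25754119  0.48852562  0.75412194  1.65892483 -0.36109442  1.13897792
 -0.62701863]
wrist [array([5.09184e+02, 4.49463e+02, 2.68600e+00, 4.00000e-02]), array([4.10594e+02, 4.04978e+02, 8.13000e-01, 5.70000e-02]), array([5.40850e+02, 3.68471e+02, 1.22600e+00, 4.80000e-02])]
top [array([5.41570e+02, 3.66611e+02, 1.25200e+00, 9.70000e-02]), array([5.09401e+02, 4.48730e+02, 2.65200e+00, 8.10000e-02]), array([4.11647e+02, 4.02737e+02, 7.71000e-01, 6.90000e-02])]
```

View pics/w7.png

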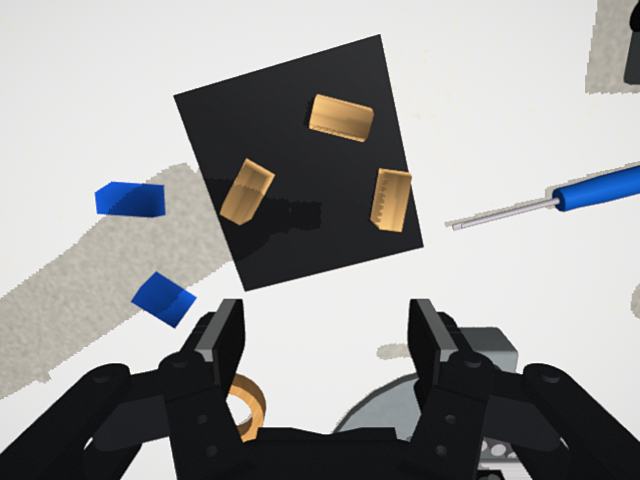

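Call:
send_rows(moves=[0.006, -0.001, -0.01, 0.121, 0.072, 0.012, -0.002, -0.02, 0.242, 0.072, 0.018, -0.003, -0.03, 0.363, 0.072, 0.024, -0.004, -0.04, 0.484, 0.072, 0.03, -0.005, -0.05, 0.605, 0.072, 0.036, -0.006, -0.06, 0.726, 0.072, 0.042, -0.007, -0.07, 0.847, 0.072, 0.048, -0.008, -0.08, 0.968, 0.072, 0.053, -0.009, -0.09, 1.09, 0.072, 0.0574, -0.0109, -0.1, 1.211, 0.072])

```text
clock: 33.05
eef_pos: [538.1, 367.8, 197.3]
eef_rot: [[-0.841, 0.541, 0.001], [0.541, 0.841, 0.0], [-0.0, 0.001, -1.0]]
wrist_force: [0.1, -0.2, -1.1]
grip_width: 71.9
grasp_force: 0.0
```

Call:
send_rows(moves=[0, 0, 0, 0.12, 0.072, 0, 0, 0, 0.24, 0.072, 0, 0, -0.01, 0.246, 0.072, 0, 0, -0.04, 0.246, 0.072, 0, 0, -0.07, 0.246, 0.072, 0, 0, -0.095, 0.246, 0.072, 0, 0, -0.112, 0.246, 0.072, 0, 0, -0.1204, 0.246, 0.072, 0, 0, -0.1204, 0.246, 0.072, 0, 0, -0.1204, 0.246, 0.072])

```text
clock: 33.88
eef_pos: [537.7, 368.5, 77.2]
eef_rot: [[-0.945, 0.327, 0.0], [0.327, 0.945, -0.0], [-0.0, -0.0, -1.0]]
wrist_force: [0.5, 0.8, 0.7]
grip_width: 72.3
grasp_force: 0.0
```

Call:
send_rows(moves=[0, 0, 0, 0, 0.04, 0, 0, 0, 0, 0.04, 0, 0, 0, 0, 0.04, 0, 0, 0, 0, 0.04], grip_force=50)

```text
clock: 34.22
eef_pos: [538.3, 369.3, 78.8]
eef_rot: [[-0.946, 0.325, 0.002], [0.325, 0.946, 0.002], [-0.002, 0.003, -1.0]]
wrist_force: [-0.8, -1.3, 6.6]
grip_width: 49.3
grasp_force: 52.8
```

Call:
send_rows(moves=[0, 0, 0.03, 0, 0.04, 0, 0, 0.07, 0, 0.04, 0, 0, 0.11, 0, 0.04, 0, 0, 0.153, 0.02, 0.04, 0.008, -0.038, 0.153, 0.04, 0.04, 0.016, -0.076, 0.153, 0.06, 0.04, 0.024, -0.114, 0.153, 0.08, 0.04, 0.032, -0.152, 0.153, 0.1, 0.04, 0.04, -0.19, 0.153, 0.113, 0.04, 0.048, -0.228, 0.153, 0.113, 0.04])

```text
clock: 35.05
eef_pos: [585.5, 139.0, 230.9]
eef_rot: [[-0.977, 0.215, 0.001], [0.215, 0.977, 0.001], [-0.001, 0.001, -1.0]]
wrist_force: [1.0, 1.2, -0.7]
grip_width: 49.4
grasp_force: 52.2
```

Call:
send_rows(moves=[0.008, -0.038, 0, 0, 0.04, 0.016, -0.076, 0, 0, 0.04, 0.024, -0.114, 0, 0, 0.04, 0.0316, -0.145, 0, 0, 0.04, 0.0316, -0.1527, 0, 0, 0.04, 0.0316, -0.1527, -0.01, 0, 0.04, 0.0316, -0.1527, -0.04, 0, 0.04, 0.0316, -0.1527, -0.07, 0, 0.04, 0.0316, -0.1527, -0.085, 0, 0.04, 0.0316, -0.1527, -0.085, 0, 0.04])

```text
clock: 35.88
eef_pos: [614.4, -9.4, 141.0]
eef_rot: [[-0.977, 0.214, -0.007], [0.214, 0.977, 0.001], [0.007, -0.001, -1.0]]
wrist_force: [-0.3, 0.8, -0.6]
grip_width: 49.1
grasp_force: 52.1
```

Call:
send_rows(moves=[0, 0, -0.01, 0, 0.04, 0, 0, -0.018, 0, 0.04, 0, 0, -0.021, 0, 0.04, 0, 0, -0.0225, 0, 0.04, 0, 0, -0.0235, 0, 0.04, 0, 0, -0.0235, 0, 0.04, 0, 0, -0.0235, 0, 0.04])

```text
clock: 36.47
eef_pos: [617.3, -12.0, 122.0]
eef_rot: [[-0.976, 0.216, 0.001], [0.216, 0.976, 0.0], [-0.001, 0.0, -1.0]]
wrist_force: [-0.6, 0.5, 0.2]
grip_width: 49.3
grasp_force: 52.2
```

Call:
send_rows(moves=[0, 0, -0.0007, 0, 0.04, 0.001, -0.0002, -0.0007, 0, 0.04, 0.002, -0.0004, -0.0007, 0, 0.04, 0.002, -0.0004, -0.0007, 0, 0.04])

```text
clock: 36.8
eef_pos: [619.2, -12.4, 121.7]
eef_rot: [[-0.976, 0.216, 0.001], [0.216, 0.976, 0.0], [-0.001, 0.001, -1.0]]
wrist_force: [-2.2, 0.4, 6.3]
grip_width: 49.2
grasp_force: 52.8
```

Call:
send_rows(moves=[0.001, -0.0002, 0, 0, 0.04, 0.001, -0.0002, 0, 0, 0.04, 0.001, -0.0002, 0, 0, 0.04])

```text
clock: 37.05
eef_pos: [620.1, -12.5, 121.7]
eef_rot: [[-0.976, 0.216, 0.001], [0.216, 0.976, 0.0], [-0.001, 0.001, -1.0]]
wrist_force: [-2.6, 1.3, 6.6]
grip_width: 49.2
grasp_force: 52.9
```

Call:
send_rows(moves=[0.001, -0.0002, 0, 0, 0.04, 0.001, -0.0002, 0, 0, 0.04, 0.001, -0.0002, 0, 0, 0.04])

```text
clock: 37.3
eef_pos: [620.3, -12.6, 121.7]
eef_rot: [[-0.976, 0.216, -0.001], [0.216, 0.976, 0.001], [0.001, 0.001, -1.0]]
wrist_force: [-6.4, 0.6, 11.0]
grip_width: 49.4
grasp_force: 53.3
```

Call:
send_rows(moves=[0, 0, 0, 0, 0.06, 0, 0, 0, 0, 0.06, 0, 0, 0, 0, 0.06, 0, 0, 0.015, 0, 0.06, 0, 0, 0.045, 0, 0.06, 0, 0, 0.08, 0, 0.072, 0, 0, 0.11, 0, 0.072, -0.009, 0.037, 0.11, 0.11, 0.072, -0.018, 0.074, 0.11, 0.22, 0.072, -0.027, 0.111, 0.11, 0.33, 0.072])

```text
clock: 38.13
eef_pos: [594.1, 99.0, 231.8]
eef_rot: [[-0.993, -0.116, 0.002], [-0.116, 0.993, 0.0], [-0.002, 0.0, -1.0]]
wrist_force: [0.5, 1.4, -0.5]
grip_width: 72.2
grasp_force: 0.0
```

Call:
send_rows(moves=[-0.009, 0.038, 0, 0.11, 0.072, -0.018, 0.076, 0, 0.22, 0.072, -0.027, 0.114, 0, 0.33, 0.072, -0.036, 0.152, 0, 0.44, 0.072, -0.045, 0.19, 0, 0.55, 0.072, -0.054, 0.228, 0, 0.66, 0.072, -0.063, 0.266, 0, 0.77, 0.072, -0.072, 0.304, 0, 0.88, 0.072, -0.08, 0.33, 0, 0.988, 0.072, -0.0865, 0.3473, 0, 0.988, 0.072])

```text
clock: 38.97
eef_pos: [505.6, 449.5, 230.6]
eef_rot: [[-0.444, -0.896, -0.001], [-0.896, 0.444, 0.002], [-0.001, 0.002, -1.0]]
wrist_force: [-0.1, -0.3, 0.4]
grip_width: 72.0
grasp_force: 0.0
```

Call:
send_rows(moves=[0, 0, -0.02, 0, 0.072, 0, 0, -0.055, 0, 0.072, 0, 0, -0.09, 0, 0.072, 0, 0, -0.125, 0, 0.072, 0, 0, -0.145, 0, 0.072, 0, 0, -0.154, 0, 0.072, 0, 0, -0.154, 0, 0.072, 0, 0, -0.154, 0, 0.072])

```text
clock: 39.63
eef_pos: [507.9, 445.9, 77.5]
eef_rot: [[-0.453, -0.891, 0.0], [-0.891, 0.453, 0.0], [-0.001, -0.0, -1.0]]
wrist_force: [0.5, 0.4, 0.1]
grip_width: 72.0
grasp_force: 0.0
```

Call:
send_rows(moves=[0, 0, 0, 0, 0.04, 0, 0, 0, 0, 0.04, 0, 0, 0, 0, 0.04, 0, 0, 0, 0, 0.04])

```text
clock: 39.97
eef_pos: [508.5, 446.5, 79.1]
eef_rot: [[-0.453, -0.891, 0.003], [-0.891, 0.453, 0.003], [-0.004, -0.001, -1.0]]
wrist_force: [0.3, -0.4, 5.7]
grip_width: 49.2
grasp_force: 53.0
```

Run:
```python
from h import *
t=ctrl.read_camera("top"); cv2.imwrite("pics/top3.png",t);s=ctrl.get_state();print(s["clock"],s["q"][6],s["eef_pos"])
h=wood(t);n,l,st,ce=cv2.connectedComponentsWithStats(h)
print([(ce[i].round(1),st[i,4]) for i in range(1,n) if st[i,4]>60])
```

```text
40.0167 1.8342632529952574 [508.45182121 446.4874114   79.09742083]
[(array([335.7, 161.5]), np.int32(321)), (array([118.6, 213.9]), np.int32(396)), (array([136.5, 258.6]), np.int32(452)), (array([245.4, 307. ]), np.int32(591)), (array([406. , 346.5]), np.int32(329))]
```

Call:
send_rows(moves=[0, 0, 0.03, 0, 0.04, 0, 0, 0.07, 0, 0.04, 0, 0, 0.11, 0, 0.04, 0, 0, 0.153, 0, 0.04, 0.0025, -0.037, 0.153, -0.11, 0.04, 0.005, -0.074, 0.153, -0.22, 0.04, 0.0075, -0.111, 0.153, -0.33, 0.04, 0.01, -0.148, 0.153, -0.44, 0.04, 0.0125, -0.185, 0.153, -0.55, 0.04, 0.015, -0.222, 0.153, -0.66, 0.04])

```text
clock: 40.85
eef_pos: [522.4, 221.9, 231.0]
eef_rot: [[-0.907, -0.421, 0.002], [-0.421, 0.907, 0.001], [-0.002, 0.0, -1.0]]
wrist_force: [1.8, 0.0, 0.2]
grip_width: 49.2
grasp_force: 52.3
```

Call:
send_rows(moves=[0.0025, -0.037, 0, -0.11, 0.04, 0.005, -0.074, 0, -0.22, 0.04, 0.0075, -0.111, 0, -0.33, 0.04, 0.01, -0.148, 0, -0.44, 0.04, 0.0125, -0.185, 0, -0.55, 0.04, 0.0145, -0.21, 0, -0.658, 0.04, 0.0145, -0.2178, 0, -0.658, 0.04, 0.0145, -0.2178, 0, -0.658, 0.04])

```text
clock: 41.52
eef_pos: [537.1, 3.0, 230.8]
eef_rot: [[-0.976, 0.219, 0.002], [0.219, 0.976, -0.0], [-0.002, -0.0, -1.0]]
wrist_force: [0.4, 0.5, -0.7]
grip_width: 49.0
grasp_force: 52.3
```

Call:
send_rows(moves=[0, 0, -0.03, 0, 0.04, 0, 0, -0.06, 0, 0.04, 0, 0, -0.085, 0, 0.04, 0, 0, -0.095, 0, 0.04, 0, 0, -0.102, 0, 0.04, 0, 0, -0.106, 0, 0.04, 0, 0, -0.108, 0, 0.04, 0, 0, -0.1085, 0, 0.04, 0, 0, -0.1085, 0, 0.04, 0, 0, -0.1085, 0, 0.04])

```text
clock: 42.35
eef_pos: [537.5, 5.8, 122.2]
eef_rot: [[-0.976, 0.216, 0.002], [0.216, 0.976, 0.0], [-0.001, 0.001, -1.0]]
wrist_force: [0.0, 0.3, -0.6]
grip_width: 49.1
grasp_force: 52.3
```

Call:
send_rows(moves=[0, 0, -0.0008, 0, 0.04, 0.001, -0.0002, -0.0008, 0, 0.04, 0.002, -0.0004, -0.0008, 0, 0.04, 0.002, -0.0004, -0.0008, 0, 0.04])

```text
clock: 42.68
eef_pos: [539.0, 5.5, 122.0]
eef_rot: [[-0.976, 0.216, 0.001], [0.216, 0.976, 0.001], [-0.0, 0.001, -1.0]]
wrist_force: [-5.8, 1.1, 15.4]
grip_width: 49.1
grasp_force: 54.1
```

Call:
send_rows(moves=[0.001, -0.0002, 0, 0, 0.04, 0.001, -0.0002, 0, 0, 0.04, 0.001, -0.0002, 0, 0, 0.04])

```text
clock: 42.93
eef_pos: [540.0, 5.3, 122.0]
eef_rot: [[-0.976, 0.216, 0.001], [0.216, 0.976, 0.001], [-0.0, 0.001, -1.0]]
wrist_force: [-5.3, 0.7, 14.4]
grip_width: 48.6
grasp_force: 54.1
```

Call:
send_rows(moves=[0.001, -0.0002, 0, 0, 0.04, 0.001, -0.0002, 0, 0, 0.04, 0.001, -0.0002, 0, 0, 0.04])

```text
clock: 43.18
eef_pos: [541.0, 5.2, 122.0]
eef_rot: [[-0.976, 0.216, 0.001], [0.216, 0.976, 0.001], [-0.0, 0.001, -1.0]]
wrist_force: [-4.8, 1.6, 15.2]
grip_width: 49.0
grasp_force: 54.1
```

No contact yet (steady friction only); one more mm at a time.

Call:
send_rows(moves=[0.001, -0.0002, 0, 0, 0.04, 0.001, -0.0002, 0, 0, 0.04, 0.001, -0.0002, 0, 0, 0.04])

```text
clock: 43.43
eef_pos: [541.6, 5.1, 122.0]
eef_rot: [[-0.976, 0.216, -0.0], [0.216, 0.976, 0.001], [0.0, 0.001, -1.0]]
wrist_force: [-7.4, 2.1, 16.3]
grip_width: 49.0
grasp_force: 54.5
```

Call:
send_rows(moves=[0.0006, -0.0001, 0, 0, 0.04, 0.0006, -0.0001, 0, 0, 0.04, 0.0006, -0.0001, 0, 0, 0.04])

```text
clock: 43.68
eef_pos: [541.7, 5.0, 122.0]
eef_rot: [[-0.976, 0.216, -0.001], [0.216, 0.976, 0.001], [0.001, 0.001, -1.0]]
wrist_force: [-9.3, 1.6, 19.7]
grip_width: 49.0
grasp_force: 54.8
```

Call:
send_rows(moves=[0, 0, 0, 0, 0.06, 0, 0, 0, 0, 0.06, 0, 0, 0, 0, 0.06, 0, 0, 0.015, 0, 0.06, 0, 0, 0.045, 0, 0.06, 0, 0, 0.08, 0, 0.072, 0, 0, 0.11, 0, 0.072, -0.012, 0.037, 0.11, -0.06, 0.072, -0.024, 0.074, 0.11, -0.12, 0.072, -0.036, 0.111, 0.11, -0.18, 0.072])

```text
clock: 44.52
eef_pos: [506.6, 116.3, 231.4]
eef_rot: [[-0.92, 0.392, 0.002], [0.392, 0.92, 0.001], [-0.001, 0.001, -1.0]]
wrist_force: [0.5, 1.3, 0.0]
grip_width: 71.6
grasp_force: 0.0
```

Call:
send_rows(moves=[-0.012, 0.037, 0, -0.06, 0.072, -0.024, 0.074, 0, -0.12, 0.072, -0.036, 0.111, 0, -0.18, 0.072, -0.048, 0.148, 0, -0.24, 0.072, -0.06, 0.185, 0, -0.3, 0.072, -0.072, 0.222, 0, -0.36, 0.072, -0.084, 0.255, 0, -0.3785, 0.072, -0.0985, 0.2811, 0, -0.3785, 0.072, -0.0985, 0.2911, 0, -0.3785, 0.072, -0.0985, 0.2911, 0, -0.3785, 0.072])

```text
clock: 45.35
eef_pos: [406.4, 410.3, 230.2]
eef_rot: [[-0.718, 0.697, -0.0], [0.697, 0.718, 0.001], [0.001, 0.001, -1.0]]
wrist_force: [-0.1, -0.4, 1.3]
grip_width: 72.0
grasp_force: 0.0
```

Call:
send_rows(moves=[0, 0, -0.02, 0, 0.072, 0, 0, -0.055, 0, 0.072, 0, 0, -0.09, 0, 0.072, 0, 0, -0.125, 0, 0.072, 0, 0, -0.145, 0, 0.072, 0, 0, -0.1535, 0, 0.072, 0, 0, -0.1535, 0, 0.072, 0, 0, -0.1535, 0, 0.072])

```text
clock: 46.02
eef_pos: [409.1, 406.2, 77.7]
eef_rot: [[-0.713, 0.701, 0.001], [0.701, 0.713, -0.0], [-0.001, 0.0, -1.0]]
wrist_force: [0.3, 0.3, 0.2]
grip_width: 72.2
grasp_force: 0.0
```

Call:
send_rows(moves=[0, 0, 0, 0, 0.04, 0, 0, 0, 0, 0.04, 0, 0, 0, 0, 0.04, 0, 0, 0, 0, 0.04])

```text
clock: 46.35
eef_pos: [409.0, 407.4, 79.0]
eef_rot: [[-0.714, 0.701, 0.002], [0.701, 0.714, 0.002], [0.0, 0.003, -1.0]]
wrist_force: [-0.9, -0.8, 5.4]
grip_width: 49.2
grasp_force: 51.9
```

Call:
send_rows(moves=[0, 0, 0.03, 0, 0.04, 0, 0, 0.07, 0, 0.04, 0, 0, 0.11, 0, 0.04, 0, 0, 0.153, 0, 0.04, 0.0045, -0.036, 0.153, 0.06, 0.04, 0.009, -0.072, 0.153, 0.12, 0.04, 0.0135, -0.108, 0.153, 0.18, 0.04, 0.018, -0.144, 0.153, 0.24, 0.04, 0.0225, -0.18, 0.153, 0.3, 0.04, 0.027, -0.216, 0.153, 0.36, 0.04])

```text
clock: 47.18
eef_pos: [435.2, 189.2, 231.3]
eef_rot: [[-0.916, 0.401, 0.002], [0.401, 0.916, 0.002], [-0.001, 0.002, -1.0]]
wrist_force: [0.5, -0.8, 0.1]
grip_width: 49.2
grasp_force: 52.2
```

Call:
send_rows(moves=[0.0045, -0.036, 0, 0.06, 0.04, 0.009, -0.072, 0, 0.12, 0.04, 0.0135, -0.108, 0, 0.18, 0.04, 0.018, -0.144, 0, 0.1985, 0.04, 0.0219, -0.1673, 0, 0.1985, 0.04, 0.0219, -0.1673, 0, 0.1985, 0.04, 0.0219, -0.1673, 0, 0.1985, 0.04])

```text
clock: 47.77
eef_pos: [457.3, 22.0, 231.1]
eef_rot: [[-0.976, 0.219, 0.002], [0.219, 0.976, 0.001], [-0.002, 0.001, -1.0]]
wrist_force: [0.9, 0.2, 0.2]
grip_width: 49.1
grasp_force: 52.2
```

Call:
send_rows(moves=[0, 0, -0.03, 0, 0.04, 0, 0, -0.06, 0, 0.04, 0, 0, -0.085, 0, 0.04, 0, 0, -0.095, 0, 0.04, 0, 0, -0.102, 0, 0.04, 0, 0, -0.106, 0, 0.04, 0, 0, -0.108, 0, 0.04, 0, 0, -0.1085, 0, 0.04, 0, 0, -0.1085, 0, 0.04, 0, 0, -0.1085, 0, 0.04])

```text
clock: 48.6
eef_pos: [457.4, 23.6, 122.2]
eef_rot: [[-0.976, 0.216, 0.001], [0.216, 0.976, 0.0], [-0.001, 0.001, -1.0]]
wrist_force: [-0.2, -0.0, -0.6]
grip_width: 49.0
grasp_force: 52.8
```

Call:
send_rows(moves=[0, 0, -0.0008, 0, 0.04, 0.001, -0.0002, -0.0008, 0, 0.04, 0.002, -0.0004, -0.0008, 0, 0.04, 0.002, -0.0004, -0.0008, 0, 0.04])

```text
clock: 48.93
eef_pos: [458.6, 23.4, 121.6]
eef_rot: [[-0.976, 0.216, -0.001], [0.216, 0.976, 0.001], [0.001, 0.001, -1.0]]
wrist_force: [-6.5, 1.1, 15.3]
grip_width: 48.9
grasp_force: 54.7
```

Call:
send_rows(moves=[0.001, -0.0002, 0, 0, 0.04, 0.001, -0.0002, 0, 0, 0.04, 0.001, -0.0002, 0, 0, 0.04])

```text
clock: 49.18
eef_pos: [459.4, 23.2, 121.6]
eef_rot: [[-0.976, 0.216, -0.001], [0.216, 0.976, 0.001], [0.001, 0.001, -1.0]]
wrist_force: [-6.4, 0.9, 15.0]
grip_width: 49.3
grasp_force: 54.7
```

Call:
send_rows(moves=[0.001, -0.0002, 0, 0, 0.04, 0.001, -0.0002, 0, 0, 0.04, 0.001, -0.0002, 0, 0, 0.04])

```text
clock: 49.43
eef_pos: [459.9, 23.1, 121.6]
eef_rot: [[-0.976, 0.216, -0.002], [0.216, 0.976, 0.001], [0.002, 0.001, -1.0]]
wrist_force: [-8.4, 1.2, 18.4]
grip_width: 49.2
grasp_force: 55.2
```

Call:
send_rows(moves=[0.0006, -0.0001, 0, 0, 0.04, 0.0006, -0.0001, 0, 0, 0.04, 0.0006, -0.0001, 0, 0, 0.04])

```text
clock: 49.68
eef_pos: [460.0, 23.1, 121.6]
eef_rot: [[-0.976, 0.216, -0.003], [0.216, 0.976, 0.002], [0.003, 0.001, -1.0]]
wrist_force: [-10.3, 1.8, 21.2]
grip_width: 49.2
grasp_force: 55.6
```

Call:
send_rows(moves=[0, 0, 0, 0, 0.06, 0, 0, 0, 0, 0.06, 0, 0, 0, 0, 0.06, 0, 0, 0.015, 0, 0.06, 0, 0, 0.045, 0, 0.06, 0, 0, 0.08, 0, 0.06, 0, 0, 0.11, 0, 0.06, 0.03, -0.005, 0.14, 0, 0.06, 0.06, -0.012, 0.16, 0, 0.06, 0.09, -0.02, 0.18, 0, 0.06])

```text
clock: 50.52
eef_pos: [552.8, 2.8, 303.1]
eef_rot: [[-0.977, 0.215, 0.002], [0.215, 0.977, 0.001], [-0.002, 0.001, -1.0]]
wrist_force: [-0.2, 0.1, -0.2]
grip_width: 59.9
grasp_force: 0.0
```

Call:
send_rows(moves=[0.01, 0, 0, 0, 0.06, 0.01, 0, 0, 0, 0.06, 0.01, 0, 0, 0, 0.06, 0.01, 0, 0, 0, 0.06])

```text
clock: 50.85
eef_pos: [560.1, 2.7, 299.5]
eef_rot: [[-0.976, 0.216, -0.003], [0.216, 0.976, -0.0], [0.003, -0.001, -1.0]]
wrist_force: [-0.7, -0.4, 0.0]
grip_width: 60.0
grasp_force: 0.0
```

```bash
cat > chk.py <<'E'
from h import *
m=ctrl.camera_model("wrist");im=ctrl.read_camera("wrist");cv2.imwrite("pics/w8.png",im)
s=ctrl.get_state();print(s["clock"],s["eef_pos"])
a=np.radians(77.5);d=np.array([np.cos(a),np.sin(a)]);dy=np.array([-d[1],d[0]]);C=np.array([559,1.4])
for c in chocks(m,im,(0,640,0,440),61,300):
    v=np.array(c[:2])-C;print("chock deck x,y",(v@d).round(1),(v@dy).round(1),"yaw",np.degrees(c[2]).round(1),"fit",round(c[3],3))
for k in (-94,-12,70):
    print(k,proj(m,[[*(C+k*dy+L*d),74] for L in(-80,-65,65,80)]).round(0).tolist())
E
python3 chk.py
```

```text
50.9 [560.05902347   2.8521572  299.62150979]
chock deck x,y 0.8 98.4 yaw 77.0 fit 0.217
chock deck x,y 1.2 15.7 yaw 78.0 fit 0.042
chock deck x,y 0.4 -66.1 yaw 77.4 fit 0.025
-94 [[230.0, 323.0], [248.0, 323.0], [398.0, 323.0], [416.0, 323.0]]
-12 [[223.0, 232.0], [242.0, 232.0], [404.0, 232.0], [423.0, 232.0]]
70 [[214.0, 125.0], [234.0, 125.0], [411.0, 125.0], [431.0, 125.0]]
```

View pics/w8.png

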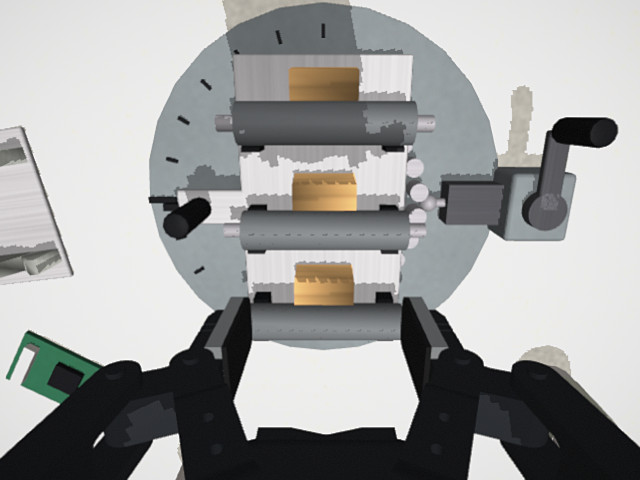

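Run:
```python
from h import *
m=ctrl.camera_model("wrist");print(proj(m,[[532.6,194.8,110],[532.6,194.8,62],[533.8,201.7,110]]).round(1))
```

```text
[[603.1 130.6]
 [560.5 128.3]
 [613.8 130.1]]
```

```bash
python3 -c "
from workcell import ctrl
print(ctrl.finish_job())"
```

```text
the job is handed in; nothing more can be done
None
```

The job is handed in at about 51 s of robot time: the deck stands at the long 90° mark with its lock closed again, and each of the three rollers lies in its own cradle, within about 2 mm of centre, with a wooden chock pushed up to its open side.

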